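# Start-of-shift check of the packing scale

## Robot

A 7-joint arm with a two-finger parallel gripper is mounted at the origin on a cart in front of the work surface, level with it; the furniture and walls round the work are solid. World frame = base frame: x ahead of the robot, y to its left, z up, the work surface at z = 0. Lengths are in m, angles in rad, forces in N, time in s.
With the tool pointing down it reaches from about 0.425 to 0.875 m from the base axis. Payload 4.7 kg.
Tool frame: the origin (TCP) lies on the centre line of the jaws, within the pads' length; the fingertips stand 22 mm ahead of it and the grasp point (between the pads) lies 3 mm ahead of it (ctrl.tcp_to_tips is the z of the fingertips in the tool frame, in m); z points along the fingers, y is the direction in which the jaws open and shut (so a half turn about z gives the same grasp; the last joint's range is limited). The gripper opens to 87 mm and grips with 3 to 60 N. Pads are 19 mm wide; open, the fingers measure 117 mm over their backs; the gripper's body (75 mm by 190 mm) begins 51 mm behind the grasp point.
Start: joints at [1.324, 0.321, -0.07, 1.45, 0.023, 1.371, -0.057], TCP at [0.168, -0.628, 0.245] pointing down, gripper open.
Joint ranges: [-2.86, 2.86], [-0.3, 2.09], [-1.38, 1.24], [0.06, 2.45], [-1.56, 4.7], [0.09, 2.05], [-2.69, 2.69]. Speed limits (rad/s): [2.57, 2.57, 3.14, 3.14, 3.14, 3.14, 3.14].

## Interface

Orientations are given as a rotation vector (axis times angle).
In Python, from bench import ctrl, cams gives the robot as it stands.
- The arm moves only by the tool move_arm, never from a script. Its argument "deltas" is a list of rows, each an object with "linear": the shift along the tool's x, y, z as a fraction of full scale, a list of three; "turn": the turn, a rotation vector about the tool's x, y, z as a fraction of full scale, a list of three; "claw": the closure, from 0 (fully open) to 1 (shut). In form: [{"linear": [tx, ty, tz], "turn": [wx, wy, wz], "claw": claw}, ...]. A call has 1 to 20 rows; each row shifts and turns the commanded pose from where the row before left it, along the tool's axes as they then stand; what a row does not reach is not made up. Full scale, the value 1, is 0.03 m for a shift and 4 degrees for a turn. A row lasts 1/12 s, in which the tool goes at most 41.7 mm and 7.16 degrees, less where a joint would pass 70% of its speed; a pose out of reach is approached as far as the arm can. A call with a number of a shift or a turn outside -1 to 1 is refused whole. A call with a gripper value outside its range is refused whole. The fingers move at their own pace and stop on an object; "grip_force" is the grip in N (left out, the last holds). Time passes only in rows, so rows that do not move let the fingers close. It gives the time, the measured TCP pose, the force and the opening at its end, in the units of the state.
- ctrl.get_state(): the state, without advancing time (a new reading comes with each control period).
- cams.get_image(name): name is "scene" or "top"; returns a dict with "image" (384x512x3 uint8, red, green, blue), "K" (3x3 intrinsics, pixels), "world_from_camera" (4x4, takes a point from camera to world coordinates). Camera axes: x right, y down, z forward; pixel columns grow to the right and rows downward; lengths in m; the calibration is good to about 2 mm. A picture is of the moment at which its call begins. There is no depth.
- ctrl.close_job(): hands the job in, once; it reports no verdict.
The state is a dict: "time": time; "joint_positions": joint angles; "qd": joint speeds; "joint_torque": joint torques, N m; "position": TCP position; "tool_rot": TCP orientation; "ft_force": force on the tool from outside, world axes, zero at the start; "torque": the same for the moment, N m; "grip_width": opening from 0.0 (shut) to 1.0 (fully open).
Only numpy, scipy, OpenCV 4.12 (cv2) and the standard library are available. Lean on these libraries where they do the work, as an engineer would, in place of code of your own. Each camera call takes 0.05 s, during which the arm holds its last target. There are 200 camera calls.

## Task

Do the start-of-shift check on the bench scale: with the pan empty, turn the zero knob until its grip points straight along the scale at the index mark, and slide the forked lock fully home over it. Then stand every check weight on the pan, spread evenly about its middle so that the pan sits level, and leave the load at rest for two seconds for the reading. Finally put the weights away upright in the weights case, one to a compartment, and shut its lid; set everything down gently, never driving the pan onto its stop, and leave the lock closed and the other things on the bench undisturbed.

Things in the scene. Friction and masses are not known exactly. Their poses are not given: they have to be found in the camera images.
- scale: grey bench scale, housing 170 x 300 mm, deck 80 mm high, fixed. Origin: centre of its underside; its front with the round dial looks to its -x. On the deck: the round pan (axis at x 0, y -55 mm in this frame), and beside it the zero knob (axis at x +30, y +100 mm) with the lock in front of it, between two rails 19 mm high, 45 mm apart over their outsides.
- zero_knob (a joint): angle of the zero knob (rad), positive clockwise from above, range -1.6 to 1.6. 0 = at the index mark: its blade grip lies along the scale's x axis and the dial's zero line (the knob turns the dial face) is under the pointer. Starts 0.5 to 1.3 off; stays where it is left (friction 0.06 N m). The closed lock holds it within about 0.1 rad.
- knob_grip (a point): point on the knob's axis, 24 mm over the deck: middle of the blade grip. The blade is 10 mm thick, 44 mm long and reaches from 9 to 36 mm over the deck; under it is a round skirt of 52 mm diameter, 9 mm high. The x axis of this point runs along the blade. The index mark is a small dark bar on the deck just behind the knob.
- zero_lock (a joint): travel of the lock (m) along the scale's +x: near 0 = open (starts 0 to 4 mm), 0.038 = fully home, its fork (14 mm gap, 11 to 17 mm over the deck) straddling the blade. Sliding friction 2 N; it goes home only when the blade is within about 0.1 rad of the mark.
- lock_tab (a point): top centre of the lock's upright thumb tab, 44.5 mm over the deck. The tab is 10 mm thick (along the scale's x), 30 mm wide and 28 mm tall above the lock plate; push or pinch it and move it along the scale's +x.
- scale_stem (a joint): how far the pan is pressed down (m): 0 with the pan empty, about 5 mm for each check weight (spring 1200 N/m), stop at 30 mm. It also turns the pointer on the dial. Driving the pan beyond 28 mm counts as hitting the stop.
- pan: flat round steel pan, 190 mm diameter, no rim, carried on a spring and a springy gimbal (about 6 N m/rad each way), so that it tilts when the load is not centred: one weight 42 mm off the middle tips it by about 0.05 rad. Its z axis is the pan's normal.
- pan_top (a point): centre of the pan's upper face, about 126 mm over the bench when empty.
- weight_1: cylindrical steel check weight, 0.6 kg, all alike; origin at the centre of its underside, z axis up. Body 56 mm diameter, 40 mm tall, then a 20 mm neck, then a grip knob of 30 mm diameter from 50 to 72 mm over the underside. Two or three of them stand on the bench; one that is absent reads None.
- weight_2: cylindrical steel check weight, 0.6 kg, all alike; origin at the centre of its underside, z axis up. Body 56 mm diameter, 40 mm tall, then a 20 mm neck, then a grip knob of 30 mm diameter from 50 to 72 mm over the underside. Two or three of them stand on the bench; one that is absent reads None.
- weight_3: cylindrical steel check weight, 0.6 kg, all alike; origin at the centre of its underside, z axis up. Body 56 mm diameter, 40 mm tall, then a 20 mm neck, then a grip knob of 30 mm diameter from 50 to 72 mm over the underside. Two or three of them stand on the bench; one that is absent reads None.
- case: low aluminium weights case lined with dark foam, 93 x 246 mm, 40 mm high with the lid open, fixed to the bench. Origin: centre of its underside; its front looks to its -x, the hinge is on its +x side. Three square compartments in a row along y, each 70 x 70 mm inside, floor 6 mm over the bench, walls 40 mm high, centres at x +2 mm and y -78, 0, +78 mm.
- case_floor (a point): centre of the middle compartment's floor, axes as the case's.
- case_lid (a joint): opening angle of the case's lid (rad): 0 = shut; starts open at 1.85 to 2.05 (stop at 2.1), leaning back away from the robot. It stays where it is left (friction 0.16 N m) and can be pushed shut from behind.
- case_hinge (a point): middle of the lid's hinge line, 40 mm over the bench; the hinge runs along the case's y axis.
- lid_edge (a point): middle of the lid's upper front edge, 91 mm from the hinge along the lid and 47 mm out (the lid is a hollow cover 47 mm deep, 246 mm wide). Shut, the top of the lid is 87 mm over the bench.
- marker: felt marker lying behind the weights, 136 x 17 mm, origin under its middle; a bystander.
- tape_roll: brown packing tape roll lying flat, 102 mm diameter, 48 mm high, at the left beyond the weights; a bystander.
- scanner: barcode scanner lying at the back, 199 x 66 x 38 mm; a bystander.

How it is judged:
On the way, in this order (a step that is already met when the one before it is completed fails the run):
1. the zero knob is at its mark (within 0.12 rad), with the pan empty (value of joint zero_knob between -0.12 and 0.12 rad and value of joint scale_stem below 0.002 m), for 0.3 s.
2. the lock is home over the knob, still at its mark, with the pan empty (all of step 1 and value of joint zero_lock above 0.034 m), for 0.3 s.
3. every check weight stands upright, released and at rest on the pan, and the pan is level within 0.03 rad, for 1.5 s, the zero still locked (value of joint zero_knob between -0.12 and 0.12 rad and value of joint zero_lock above 0.034 m and horizontal distance between each of weight_1, weight_2, weight_3 and pan_top below 0.09 m and z of weight_1 in the frame of pan_top between -0.006 and 0.006 m and angle between each of weight_1, weight_2, weight_3's own z axis and vertical below 0.12 rad and linear speed of each of weight_1, weight_2, weight_3 below 0.02 m/s and contact force between each of weight_1, weight_2, weight_3 and the fingers below 0.2 N and z of weight_2 in the frame of pan_top between -0.006 and 0.006 m and z of weight_3 in the frame of pan_top between -0.006 and 0.006 m and angle between pan's own z axis and vertical below 0.03 rad), for 1.5 s.
At the end, for the whole second after the job is handed in: The knob is within 0.12 rad of its mark and the lock at least 34 of 38 mm home; the pan is empty; every check weight stands upright on the floor of a compartment of the case, at rest; the lid is shut to within 0.06 rad (all of step 2 and x of weight_1 in the frame of case_floor between -0.02 and 0.02 m and y of weight_1 in the frame of case_floor between -0.1 and 0.1 m and z of weight_1 in the frame of case_floor between -0.006 and 0.006 m and angle between each of weight_1, weight_2, weight_3's own z axis and vertical below 0.12 rad and linear speed of each of weight_1, weight_2, weight_3 below 0.02 m/s and x of weight_2 in the frame of case_floor between -0.02 and 0.02 m and y of weight_2 in the frame of case_floor between -0.1 and 0.1 m and z of weight_2 in the frame of case_floor between -0.006 and 0.006 m and x of weight_3 in the frame of case_floor between -0.02 and 0.02 m and y of weight_3 in the frame of case_floor between -0.1 and 0.1 m and z of weight_3 in the frame of case_floor between -0.006 and 0.006 m and value of joint case_lid below 0.06 rad); the robot touches nothing.
It fails at once if the pan is driven down onto its stop (beyond 28 mm) (value of joint scale_stem above 0.028 m).
It fails at once if the scanner or the tape roll is pushed more than 60 mm (distance of any of scanner, tape_roll from where it was at the start of the episode above 0.06 m).
Of weight_1, weight_2, weight_3 only 2 to 3 are there at a start; the rules pass over those that are not, and their reading is None.
At some moment in a run one of weight_1, weight_2, weight_3 may be knocked a few centimetres aside while the robot is not near it.
It also fails if it takes over 210 s, if anything falls off the work surface, if the arm or the gripper's body presses on something with over 40 N, if the wrist force passes 120 N, or if a joint passes its speed limit or range.

## Working session

There is one attempt and no reset: what is moved stays moved. The work goes in short steps, Python scripts to look and compute and a tool call to move; the robot and the scene stay as the last step left them, time stands still between calls to the robot, and variables do not carry over. Pictures are saved under pics/ and viewed, about 12 in all and at most 16, crops included, and the job is handed in when it is done.

Besides the shell and the picture viewer there is one more tool, called after ">>>" in YAML: its name, and indented under it one key for each argument. move_arm: Moves the arm, as the interface text tells. Shift numbers are shares of 0.03 m and turn numbers shares of 4 degrees, none past 1 either way. Its arguments: {"type":"object","properties":{"deltas":{"type":"array"},"grip_force":{"type":"number"}},"required":["deltas"]}

```bash
mkdir -p pics; ls; python3 - <<'E'
from bench import ctrl,cams
import cv2,numpy as np
np.set_printoptions(precision=4,suppress=True)
print(ctrl.get_state(), ctrl.tcp_to_tips)
for n in("scene","top"):
    d=cams.get_image(n); cv2.imwrite(f"pics/{n}0.png",d["image"][:,:,::-1]); print(d["K"],d["world_from_camera"])
E
```

```text
pics
{'time': 0.0, 'joint_positions': array([ 1.3241,  0.3218, -0.0701,  1.4517,  0.0226,  1.3708, -0.0569]), 'qd': array([ 0.0015,  0.0005, -0.0011, -0.002 ,  0.0006, -0.0004,  0.0006]), 'joint_torque': array([ -0.0004, -49.1289,  -0.4045, -31.2534,  -0.0642,   0.0437,
         0.0002]), 'position': array([ 0.1674, -0.6275,  0.2434]), 'tool_rot': array([-3.113 , -0.4083,  0.0006]), 'ft_force': array([-0.8599,  0.4759,  0.4596]), 'torque': array([ 0.0124, -0.0133, -0.0206]), 'grip_width': 1.0032281957680875} 0.022
[[450.0332   0.     260.6222]
 [  0.     450.0332 196.6261]
 [  0.       0.       1.    ]] [[-0.7744 -0.42    0.4732 -0.165 ]
 [-0.6326  0.503  -0.5889  1.0212]
 [ 0.0093 -0.7554 -0.6552  1.1572]
 [ 0.      0.      0.      1.    ]]
[[416.5508   0.     254.8135]
 [  0.     416.5508 187.8264]
 [  0.       0.       1.    ]] [[-0.0093 -0.9744  0.2247  0.2849]
 [-1.      0.0088 -0.0029  0.091 ]
 [ 0.0008 -0.2247 -0.9744  1.618 ]
 [ 0.      0.      0.      1.    ]]
```

View pics/scene0.png

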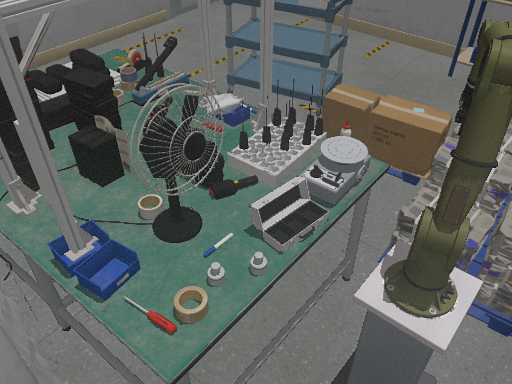

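View pics/top0.png

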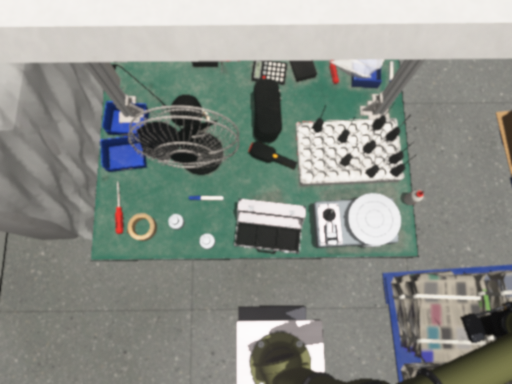

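The scene shows two weights at about (217,272) and (259,263), the case at (290,215), the scale at (337,170) and the tape roll at (191,304). The top view shows weights at (176,221) and (207,241), the case at (270,225) and the scale at (358,220). I'll enlarge these.

```bash
cat > h.py <<'E'
import numpy as np, cv2
from bench import ctrl,cams
from scipy.spatial.transform import Rotation as R
np.set_printoptions(precision=4,suppress=True)
def proj(d,P):
    T=np.linalg.inv(d["world_from_camera"]);p=(T[:3,:3]@np.atleast_2d(P).T).T+T[:3,3];q=(d["K"]@p.T).T
    return q[:,:2]/q[:,2:]
def ray(d,uv,z):
    W=d["world_from_camera"];v=W[:3,:3]@np.linalg.inv(d["K"])@np.r_[uv,1.];o=W[:3,3]
    return o+v*(z-o[2])/v[2]
def crop(im,x0,y0,x1,y1,s):
    return cv2.resize(im[y0:y1,x0:x1,::-1],None,fx=s,fy=s,interpolation=cv2.INTER_CUBIC)
E
python3 - <<'E'
from h import *
t=cams.get_image("top");s=cams.get_image("scene")
a=crop(t["image"],160,190,420,255,3)
b=crop(s["image"],200,125,380,285,2.2)
c=crop(s["image"],290,130,380,210,4)
o=np.zeros((600,800,3),np.uint8);o[:195,:780]=a;o[200:552,:396]=b;o[200:520,400:760]=c
cv2.imwrite("pics/a.png",o)
for uv,z in [((176,220),.072),((207,239.5),.072)]:print(ray(t,uv,z))
E
```

```text
[0.5205 0.3824 0.072 ]
[0.4466 0.2653 0.072 ]
```

View pics/a.png

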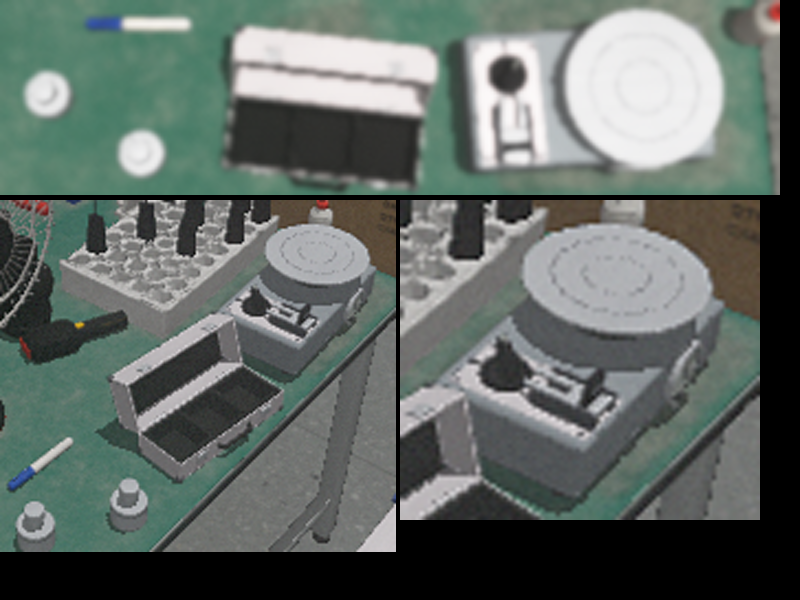

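```bash
python3 - <<'E'
from h import *
t=cams.get_image("top");s=cams.get_image("scene")
# refine pan circle in top by threshold/ellipse unavailable; hand pixels
pan=ray(t,(374.3,219.3),.126);kn=ray(t,(329.3,215.),.1)
v=(kn-pan)[:2];yaw=np.arctan2(v[1],v[0])-np.arctan2(155,30);print(pan,kn,np.linalg.norm(v),yaw)
a=crop(t["image"],310,195,350,250,9); b=crop(s["image"],300,165,350,205,9)
a=cv2.LUT(a,(255*(np.arange(256)/255)**.5).astype(np.uint8));b=cv2.LUT(b,(255*(np.arange(256)/255)**.5).astype(np.uint8))
o=np.zeros((500,800,3),np.uint8);o[:495,:360]=a;o[:360,350:800]=b
cv2.imwrite("pics/b.png",o)
E
```

```text
[ 0.5083 -0.3441  0.126 ] [ 0.5296 -0.187   0.1   ] 0.1585380299828211 0.05591221397944901
```

View pics/b.png

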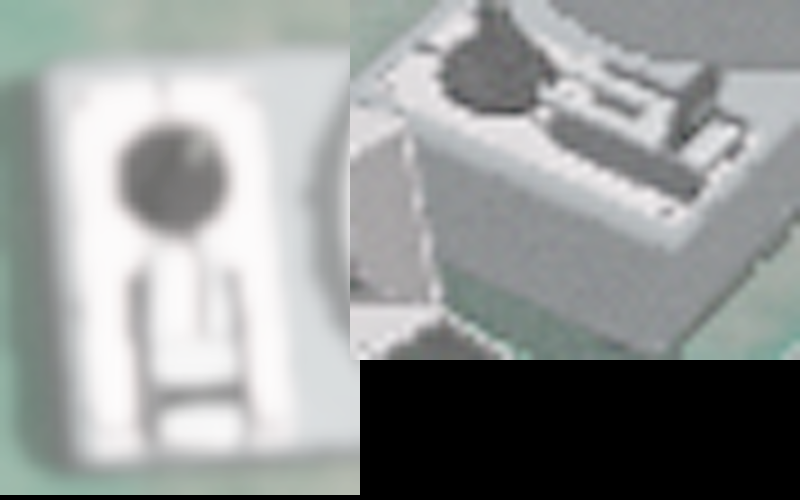

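The knob shows as a dark disc at crop (172,175) in the top view. In the scene view its blade is seen nearly end-on, at (490,15). I'll fit the scale and case poses and the knob angle by projection.

```bash
cat > fit.py <<'E'
from h import *
from scipy.optimize import least_squares
t=cams.get_image("top");s=cams.get_image("scene")
def fit(obs,x0):
    def f(p):
        c,sn=np.cos(p[2]),np.sin(p[2]);r=[]
        for d,P,uv in obs:
            W=[p[0]+c*P[0]-sn*P[1],p[1]+sn*P[0]+c*P[1],P[2]]
            r+=list(proj(d,W)[0]-uv)
        return np.array(r)
    q=least_squares(f,x0,loss="soft_l1");print(q.x);print(f(q.x).reshape(-1,2).round(1).tolist());return q.x
sc=fit([(t,(0,-.055,.126),(374.3,219.3)),(t,(.03,.1,.089),(310+172/9,195+178/9)),(t,(-.085,.15,.08),(318.3,246.7)),(t,(.085,.15,.08),(315,201.7)),
 (s,(-.085,.15,.08),(335.6,192.2)),(s,(0,-.055,.126),(290+617/4-100,130+(277-200)/4))],[.5,-.29,.05])
ca=fit([(t,(-.0465,.123,.04),(234,245)),(t,(-.0465,-.123,.04),(297.7,252.3)),(s,(-.0465,.123,0),(281.8,251.4)),(s,(-.0465,-.123,.04),(328.6,213.6)),(s,(.0465,-.123,.04),(310.5,198.6)),(s,(.0465,.123,.04),(260,229))],[.5,.05,0])
# knob angle
def sil(d,k,a,x,y,sh):
    m=np.zeros((384*4,512*4),np.uint8)
    th=np.arange(0,6.28,.2)
    sk=[[x+.026*np.cos(q),y+.026*np.sin(q),z] for q in th for z in(.08,.089)]
    c,sn=np.cos(a),np.sin(a)
    bl=[[x+c*u-sn*v,y+sn*u+c*v,z] for u in(-.022,.022) for v in(-.005,.005) for z in(.089,.116)]
    for P in(sk,bl):
        h=cv2.convexHull(((proj(d,P)+.5+sh)*4).astype(np.int32));cv2.fillConvexPoly(m,h,255)
    return cv2.resize(m,(512,384),interpolation=cv2.INTER_AREA)/255.
c,sn=np.cos(sc[2]),np.sin(sc[2]);kx=sc[0]+c*.03-sn*.1;ky=sc[1]+sn*.03+c*.1;print("knob",kx,ky)
g=s["image"].mean(2);sub=(slice(150,181),slice(306,325))
print(g[156:180,306:326].astype(int))
dark=np.clip((170-g)/90,0,1)[sub]
res=[]
for k in np.arange(-1.5,1.6,.1):
  res.append(min((np.abs(sil(s,k,sc[2]-k,kx,ky,(i,j))[sub]-dark).sum(),k,i,j) for i in(-1,-.5,0,.5,1,1.5) for j in(-1,-.5,0,.5,1)))
print(np.array(sorted(res)[:8]))
E
python3 fit.py
```

```text
[ 0.5056 -0.2904  0.0372]
[[0.4, 0.2], [0.3, 0.1], [-0.2, 0.1], [-0.5, -0.3], [-0.0, 0.1], [-0.1, -0.4]]
[ 0.4617  0.0379 -0.1537]
[[0.1, -1.7], [1.1, 0.5], [-2.1, 1.2], [0.1, -1.7], [-0.3, 0.7], [1.7, 1.0]]
knob 0.5319126875471968 -0.1893698367730457
[[112 114 115 109 113 114 115 117 115 117 114 114 109  94  86  87  86  84
   88 130]
 [110 113 115 105 109 110 116 118 118 112 114 112  87  88  87  87  84  83
   86  87]
 [111 112 101 103 104 115 117 110 111 107 105  86  87  87  90  86  84  86
   85  83]
 [110 101  99 105 111 109 104 104 103  99 124 147  99  87  87  84  89  85
   84  86]
 [107 105 106 105 108 105 105 101 101 125 148 150  93  85  84  85  83  86
   85  85]
 [104 109 108 109 101 105 102 103 129 148 149 147 146  94  87  83  86  83
   86  85]
 [107 105 101 100 100 100 102 133 146 148 150 146 150  94  86  81  85  88
   83  84]
 [109 100 100  98  99 103 138 148 149 141 123 145 149 147  93  87  84  86
   87  87]
 [109  98 102 100 107 139 149 151  92 132 138 152 149 149 147  92  83  83
   84  88]
 [108 105 104 112 140 146 148 166  81  64  97 101 149 148 145 146  93  83
   86  87
[... 805 characters left out ...]
 53  52  48  52  56  56 154 182 174
  148 199]
 [199 194 194 194 196 111  43  41  44  50  48  52  46  50  42  89 112 149
  183 199]
 [149 162 180 192 197 193 197 111  51  44  36  39  38  59 118 203 120  80
  118 134]
 [139 139 148 162 183 195 199 193 194 196 197 197 199 201 130 132  82  62
   60  66]
 [132 131 136 142 147 148 182 205 198 195 196 196 198 197 197 127  65  64
   63  61]]
[[239.2673   0.7     -0.5     -0.5   ]
 [239.6373   0.8     -0.5     -0.5   ]
 [240.5937   0.6      0.       0.    ]
 [242.4795   0.5      0.      -0.5   ]
 [242.646    0.9     -0.5     -0.5   ]
 [244.0325   1.      -0.5     -0.5   ]
 [245.4015   0.4      0.      -0.5   ]
 [245.4499   0.3      0.      -0.5   ]]
```

```bash
sed -i 's/^dark=.*/dark=np.clip((85-g)\/20,0,1)[sub]/; s/^print(g.*//; s/slice(150,181)/slice(163,179)/;s/slice(306,325)/slice(308,320)/' fit.py; cat >> fit.py <<'E'
a=crop(t["image"],228,193,312,258,5); b=crop(s["image"],245,175,335,255,5)
o=np.zeros((400,880,3),np.uint8);o[:325,:420]=a;o[:400,430:880]=b
cv2.imwrite("pics/c.png",o[:,:800] if 0 else cv2.resize(o,(800,364)))
E
python3 fit.py
```

```text
[ 0.5056 -0.2904  0.0372]
[[0.4, 0.2], [0.3, 0.1], [-0.2, 0.1], [-0.5, -0.3], [-0.0, 0.1], [-0.1, -0.4]]
[ 0.4617  0.0379 -0.1537]
[[0.1, -1.7], [1.1, 0.5], [-2.1, 1.2], [0.1, -1.7], [-0.3, 0.7], [1.7, 1.0]]
knob 0.5319126875471968 -0.1893698367730457
[[17.5069 -1.3     1.     -0.5   ]
 [17.8343 -1.4     1.     -0.5   ]
 [18.0637 -1.2     1.     -0.5   ]
 [18.3225 -1.1     1.     -0.5   ]
 [18.5147 -1.      1.     -0.5   ]
 [18.6324 -0.8     1.     -0.5   ]
 [18.8775 -0.6     1.     -0.5   ]
 [19.0108 -0.5     1.      0.    ]]
```

View pics/c.png

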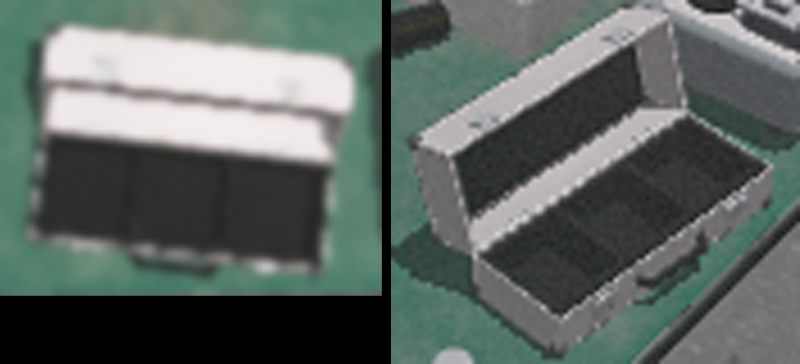

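```bash
python3 - <<'E'
src=open('fit.py').read().split("ca=fit")[0]
exec(src)
h=.4
A=lambda u,v:(228+u/4.545-h,193+v/4.545-h)
B=lambda u,v:(245+(u-391)/4.545-h,175+v/4.545-h)
X=.0465;Y=.123
ca=fit([(t,(-X,Y,.04),A(33,238)),(t,(-X,-Y,.04),A(320,270)),(t,(X,-Y,.04),A(330,160)),(t,(X,Y,.04),A(48,132)),
(s,(-X,Y,.04),B(557,316)),(s,(-X,Y,0),B(555,352)),(s,(-X,-Y,.04),B(772,166)),(s,(X,-Y,.04),B(688,112)),(s,(X,Y,.04),B(476,254))],[.48,.04,-.1])
# weights in both views: grip knob top circles
for d,n in((t,"t"),(s,"s")):
    for g in ([.5205,.3824,.072],[.4466,.2653,.072]): print(n,proj(d,g))
kx,ky=.5319,-.1894
a=crop(s["image"],205,245,275,290,6);cv2.rectangle
b=crop(s["image"],300,155,335,190,11)
o=np.zeros((400,820,3),np.uint8);o[:270,:420]=a;o[:385,430:815]=b
b2=cv2.LUT(o,np.clip(255*((np.arange(256)-20)/80.),0,255).astype(np.uint8));o[:385,430:815]=b2[:385,430:815]
cv2.imwrite("pics/d.png",cv2.resize(o,(800,390)))
E
```

```text
[ 0.5056 -0.2904  0.0372]
[[0.4, 0.2], [0.3, 0.1], [-0.2, 0.1], [-0.5, -0.3], [-0.0, 0.1], [-0.1, -0.4]]
[ 0.4606  0.037  -0.1277]
[[-0.4, -0.4], [1.5, 0.3], [1.6, 0.0], [-0.5, -1.4], [0.4, 0.9], [0.4, 1.0], [0.3, 0.2], [-0.2, -0.2], [-0.8, 0.1]]
t [[176.0103 219.9979]]
t [[206.9907 239.5062]]
s [[216.9921 263.7264]]
s [[258.8948 253.4746]]
```

View pics/d.png

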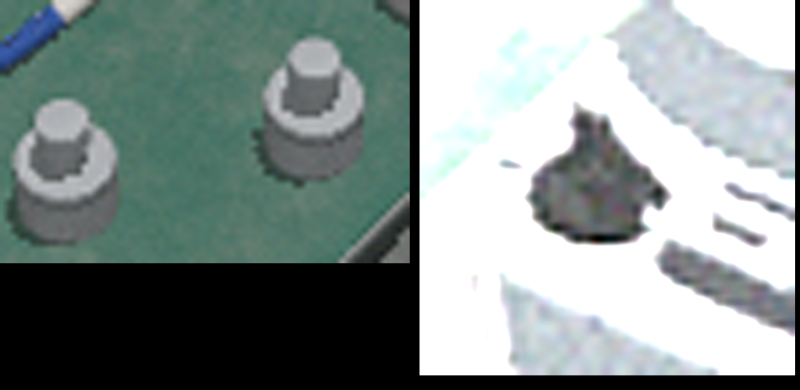

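The weight grips sit at about (62,116) and (315,55) in the left crop. The knob blade is seen nearly end-on, peaking at (590,110), so the knob is about +1.0 rad off. Next I'll write a planner that turns a target into tool-axis units, and locate the lock tab.

```bash
cat > p.py <<'E'
import sys
from h import *
# usage: p.py x y z psi  -> deltas in units (after turning to psi)
def plan(x,y,z,psi):
    s=ctrl.get_state();M=R.from_rotvec(s["tool_rot"]).as_matrix();p=s["position"]
    cur=np.arctan2(M[1,0],M[0,0]);d=np.array([x,y,z])-p
    T=R.from_euler("z",psi).as_matrix()@np.diag([1,-1,-1.])
    e=R.from_matrix(M.T@T).as_rotvec()
    print("pos",p,"psi %.3f tilt %.3f F"%(cur,np.arccos(-M[2,2])),s["ft_force"].round(1),"grip %.3f t %.2f"%(s["grip_width"],s["time"]))
    print(" turn units",np.degrees(e)/4," shift, old axes",M.T@d/.03," shift, new axes",T.T@d/.03)
if __name__=="__main__": plan(*map(float,sys.argv[1:5]))
E
python3 - <<'E'
from h import *
s=cams.get_image("scene")
print(ray(s,(300+360/9,165+65/9),.1245),ray(s,(300+340/9,165+140/9),.0965))
sc=(.5056,-.2904,.0372);p=ray(s,(300+365/9,165+68/9),.1245)-np.array([sc[0],sc[1],0])
c,n=np.cos(sc[2]),np.sin(sc[2]);print(c*p[0]+n*p[1],-n*p[0]+c*p[1])
E
python3 p.py .5319 -.1894 .19 -.96;
```

```text
[ 0.4407 -0.2055  0.1245] [ 0.4365 -0.1895  0.0965]
-0.0643160864466796 0.08773701053558589
pos [ 0.1676 -0.628   0.2446] psi 0.261 tilt 0.000 F [ 0.8  1.3 -0.4] grip 1.001 t 0.65
 turn units [ 0.0014 -0.0005 17.4876]  shift, old axes [ 15.5037 -10.9942   1.8183]  shift, new axes [ -5.0126 -18.3332   1.8198]
```

>>> move_arm:
  deltas:
    - {"linear":[0.775,-0.55,0.09],"turn":[0,0,0],"claw":0.4}
    - {"linear":[0.775,-0.55,0.09],"turn":[0,0,0],"claw":0.4}
    - {"linear":[0.775,-0.55,0.09],"turn":[0,0,0],"claw":0.4}
    - {"linear":[0.775,-0.55,0.09],"turn":[0,0,0],"claw":0.4}
    - {"linear":[0.775,-0.55,0.09],"turn":[0,0,0],"claw":0.4}
    - {"linear":[0.775,-0.55,0.09],"turn":[0,0,0],"claw":0.4}
    - {"linear":[0.775,-0.55,0.09],"turn":[0,0,0],"claw":0.4}
    - {"linear":[0.775,-0.55,0.09],"turn":[0,0,0],"claw":0.4}
    - {"linear":[0.775,-0.55,0.09],"turn":[0,0,0],"claw":0.4}
    - {"linear":[0.775,-0.55,0.09],"turn":[0,0,0],"claw":0.4}
    - {"linear":[0.775,-0.55,0.09],"turn":[0,0,0],"claw":0.4}
    - {"linear":[0.775,-0.55,0.09],"turn":[0,0,0],"claw":0.4}
    - {"linear":[0.775,-0.55,0.09],"turn":[0,0,0],"claw":0.4}
    - {"linear":[0.775,-0.55,0.09],"turn":[0,0,0],"claw":0.4}
    - {"linear":[0.775,-0.55,0.09],"turn":[0,0,0],"claw":0.4}
    - {"linear":[0.775,-0.55,0.09],"turn":[0,0,0],"claw":0.4}
    - {"linear":[0.775,-0.55,0.09],"turn":[0,0,0],"claw":0.4}
    - {"linear":[0.775,-0.55,0.09],"turn":[0,0,0],"claw":0.4}
    - {"linear":[0.775,-0.55,0.09],"turn":[0,0,0],"claw":0.4}
    - {"linear":[0.775,-0.55,0.09],"turn":[0,0,0],"claw":0.4}
  grip_force: 20

```text
time: 2.32
position: [0.5325, -0.1882, 0.1907]
tool_rot: [3.114, 0.408, 0.001]
ft_force: [0.2, -0.2, -0.5]
grip_width: 0.598
```

>>> move_arm:
  deltas:
    - {"linear":[0,0,0],"turn":[0,0,0.97],"claw":0.4}
    - {"linear":[0,0,0],"turn":[0,0,0.97],"claw":0.4}
    - {"linear":[0,0,0],"turn":[0,0,0.97],"claw":0.4}
    - {"linear":[0,0,0],"turn":[0,0,0.97],"claw":0.4}
    - {"linear":[0,0,0],"turn":[0,0,0.97],"claw":0.4}
    - {"linear":[0,0,0],"turn":[0,0,0.97],"claw":0.4}
    - {"linear":[0,0,0],"turn":[0,0,0.97],"claw":0.4}
    - {"linear":[0,0,0],"turn":[0,0,0.97],"claw":0.4}
    - {"linear":[0,0,0],"turn":[0,0,0.97],"claw":0.4}
    - {"linear":[0,0,0],"turn":[0,0,0.97],"claw":0.4}
    - {"linear":[0,0,0],"turn":[0,0,0.97],"claw":0.4}
    - {"linear":[0,0,0],"turn":[0,0,0.97],"claw":0.4}
    - {"linear":[0,0,0],"turn":[0,0,0.97],"claw":0.4}
    - {"linear":[0,0,0],"turn":[0,0,0.97],"claw":0.4}
    - {"linear":[0,0,0],"turn":[0,0,0.97],"claw":0.4}
    - {"linear":[0,0,0],"turn":[0,0,0.97],"claw":0.4}
    - {"linear":[0,0,0],"turn":[0,0,0.97],"claw":0.4}
    - {"linear":[0,0,0],"turn":[0,0,0.97],"claw":0.4}
    - {"linear":[0,0,0],"turn":[0,0,0],"claw":0.4}
    - {"linear":[0,0,0],"turn":[0,0,0],"claw":0.4}

```text
time: 3.98
position: [0.5318, -0.1893, 0.1906]
tool_rot: [2.789, -1.445, 0.0]
ft_force: [0.2, 0.0, 0.5]
grip_width: 0.599
```

```bash
python3 p.py .5319 -.1894 .114 -.96
```

```text
pos [ 0.5318 -0.1893  0.1906] psi -0.956 tilt 0.000 F [0.2 0.  0.5] grip 0.599 t 3.98
 turn units [-0.     -0.0041  0.0539]  shift, old axes [ 0.0038 -0.0008  2.5548]  shift, new axes [ 0.0046 -0.0009  2.5548]
```

>>> move_arm:
  deltas:
    - {"linear":[0,0,0.425],"turn":[0,0,0],"claw":0.4}
    - {"linear":[0,0,0.425],"turn":[0,0,0],"claw":0.4}
    - {"linear":[0,0,0.425],"turn":[0,0,0],"claw":0.4}
    - {"linear":[0,0,0.425],"turn":[0,0,0],"claw":0.4}
    - {"linear":[0,0,0.425],"turn":[0,0,0],"claw":0.4}
    - {"linear":[0,0,0.425],"turn":[0,0,0],"claw":0.4}
    - {"linear":[0,0,0],"turn":[0,0,0],"claw":0.4}
    - {"linear":[0,0,0],"turn":[0,0,0],"claw":1}
    - {"linear":[0,0,0],"turn":[0,0,0],"claw":1}
    - {"linear":[0,0,0],"turn":[0,0,0],"claw":1}
    - {"linear":[0,0,0],"turn":[0,0,0],"claw":1}
    - {"linear":[0,0,0],"turn":[0,0,0],"claw":1}
    - {"linear":[0,0,0],"turn":[0,0,0],"claw":1}
    - {"linear":[0,0,0],"turn":[0,0,0],"claw":1}
    - {"linear":[0,0,0],"turn":[0,0,0],"claw":1}
  grip_force: 20

```text
time: 5.23
position: [0.5344, -0.1929, 0.1168]
tool_rot: [2.785, -1.45, 0.014]
ft_force: [-0.2, -5.6, 11.1]
grip_width: 0.112
```

```bash
python3 p.py .5319 -.1894 .114 .037
```

```text
pos [ 0.5344 -0.1929  0.1168] psi -0.960 tilt 0.009 F [-0.2 -5.6 11.1] grip 0.112 t 5.23
 turn units [  0.0304  -0.1332 -14.2835]  shift, old axes [-0.1443  0.0003  0.0918]  shift, new axes [-0.0779 -0.1205  0.0931]
```

>>> move_arm:
  deltas:
    - {"linear":[0,0,-0.1],"turn":[0,0,0],"claw":1}
    - {"linear":[0,0,-0.1],"turn":[0,0,0],"claw":1}
    - {"linear":[0,0,0],"turn":[0,0,0],"claw":1}

```text
time: 5.48
position: [0.5336, -0.1921, 0.1177]
tool_rot: [2.786, -1.45, 0.01]
ft_force: [9.9, -6.8, -14.9]
grip_width: 0.115
```

```bash
python3 - <<'E'
from h import *
s=cams.get_image("scene");t=cams.get_image("top")
o=np.zeros((480,800,3),np.uint8)
o[:480,:420]=crop(s["image"],295,130,365,210,6);o[:480,425:800]=crop(t["image"],300,185,375,250,5)[:480] if 0 else cv2.resize(crop(t["image"],305,190,355,254,7.5),(375,480))
cv2.imwrite("pics/e.png",o)
import p;p.plan(.5319,-.1894,.114,.037)
E
```

```text
pos [ 0.5337 -0.1921  0.1177] psi -0.960 tilt 0.006 F [  9.8  -7.2 -14. ] grip 0.110 t 5.58
 turn units [  0.0087  -0.0908 -14.2754]  shift, old axes [-0.1089 -0.0041  0.1239]  shift, new axes [-0.0551 -0.0932  0.1245]
```

View pics/e.png

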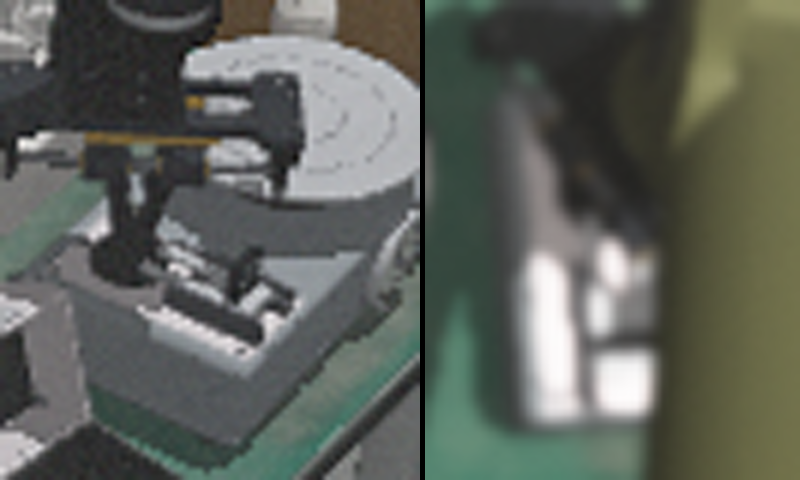

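The gripper has the blade. Now I'll turn it to the mark.

>>> move_arm:
  deltas:
    - {"linear":[0,0,0],"turn":[0,0,-0.7],"claw":1}
    - {"linear":[0,0,0],"turn":[0,0,-0.7],"claw":1}
    - {"linear":[0,0,0],"turn":[0,0,-0.7],"claw":1}
    - {"linear":[0,0,0],"turn":[0,0,-0.7],"claw":1}
    - {"linear":[0,0,0],"turn":[0,0,-0.7],"claw":1}
    - {"linear":[0,0,0],"turn":[0,0,-0.7],"claw":1}
    - {"linear":[0,0,0],"turn":[0,0,-0.7],"claw":1}
    - {"linear":[0,0,0],"turn":[0,0,-0.7],"claw":1}
    - {"linear":[0,0,0],"turn":[0,0,-0.7],"claw":1}
    - {"linear":[0,0,0],"turn":[0,0,-0.7],"claw":1}

```text
time: 6.42
position: [0.5347, -0.191, 0.1177]
tool_rot: [-3.056, 0.728, -0.011]
ft_force: [12.2, -4.2, -16.2]
grip_width: 0.112
```

>>> move_arm:
  deltas:
    - {"linear":[0,0,0],"turn":[0,0,-0.7],"claw":1}
    - {"linear":[0,0,0],"turn":[0,0,-0.7],"claw":1}
    - {"linear":[0,0,0],"turn":[0,0,-0.7],"claw":1}
    - {"linear":[0,0,0],"turn":[0,0,-0.7],"claw":1}
    - {"linear":[0,0,0],"turn":[0,0,-0.7],"claw":1}
    - {"linear":[0,0,0],"turn":[0,0,-0.7],"claw":1}
    - {"linear":[0,0,0],"turn":[0,0,-0.7],"claw":1}
    - {"linear":[0,0,0],"turn":[0,0,-0.7],"claw":1}
    - {"linear":[0,0,0],"turn":[0,0,-0.7],"claw":1}
    - {"linear":[0,0,0],"turn":[0,0,-0.7],"claw":1}
    - {"linear":[0,0,0],"turn":[0,0,-0.2],"claw":1}
    - {"linear":[0,0,0],"turn":[0,0,0],"claw":1}
    - {"linear":[0,0,0],"turn":[0,0,0],"claw":1}

```text
time: 7.5
position: [0.535, -0.1893, 0.1177]
tool_rot: [-3.141, -0.054, -0.012]
ft_force: [13.6, -1.9, -15.9]
grip_width: 0.109
```

```bash
python3 p.py .5319 -.1894 .114 .037
```

```text
pos [ 0.535  -0.1893  0.1177] psi 0.034 tilt 0.007 F [ 13.6  -1.9 -15.9] grip 0.109 t 7.50
 turn units [-0.0003 -0.1066 -0.0406]  shift, old axes [-0.1046 -0.0016  0.1237]  shift, new axes [-0.1037 -0.0019  0.1245]
```

>>> move_arm:
  deltas:
    - {"linear":[0,0,0],"turn":[0,0,0],"claw":0.6}
    - {"linear":[0,0,0],"turn":[0,0,0],"claw":0.6}
    - {"linear":[0,0,0],"turn":[0,0,0],"claw":0.6}
    - {"linear":[0,0,0],"turn":[0,0,0],"claw":0.6}
    - {"linear":[0,0,-0.4],"turn":[0,0,0],"claw":0.6}
    - {"linear":[0,0,-0.8],"turn":[0,0,0],"claw":0.6}
    - {"linear":[0,0,-0.8],"turn":[0,0,0],"claw":0.6}
    - {"linear":[-0.8,0,0],"turn":[0,0,0],"claw":1}
    - {"linear":[-0.8,0,0],"turn":[0,0,0],"claw":1}
    - {"linear":[-0.8,0,0],"turn":[0,0,0],"claw":1}
    - {"linear":[-0.8,0,0],"turn":[0,0,0],"claw":1}
    - {"linear":[-0.8,0,0],"turn":[0,0,0],"claw":1}
    - {"linear":[0,0,0],"turn":[0,0,0],"claw":1}
    - {"linear":[0,0,0],"turn":[0,0,0],"claw":1}

```text
time: 8.67
position: [0.4115, -0.1938, 0.1813]
tool_rot: [3.139, 0.05, 0.002]
ft_force: [0.6, 0.5, -0.5]
grip_width: 0.026
```

```bash
python3 - <<'E'
from h import *
t=cams.get_image("top");s=cams.get_image("scene")
o=np.zeros((500,800,3),np.uint8)
a=crop(t["image"],310,195,350,250,9);b=crop(s["image"],300,155,350,205,8.5)
o[:495,:360]=a;o[:425,370:795]=b;cv2.imwrite("pics/f.png",o)
import p;p.plan(.408,-.194,.125,.037)
E
```

```text
pos [ 0.4129 -0.1933  0.1811] psi 0.034 tilt 0.002 F [ 0.7 -0.2 -0.1] grip 0.005 t 8.77
 turn units [ 0.0167 -0.0285 -0.0469]  shift, old axes [-0.1694  0.0158  1.8691]  shift, new axes [-0.1658  0.0174  1.8695]
```

View pics/f.png

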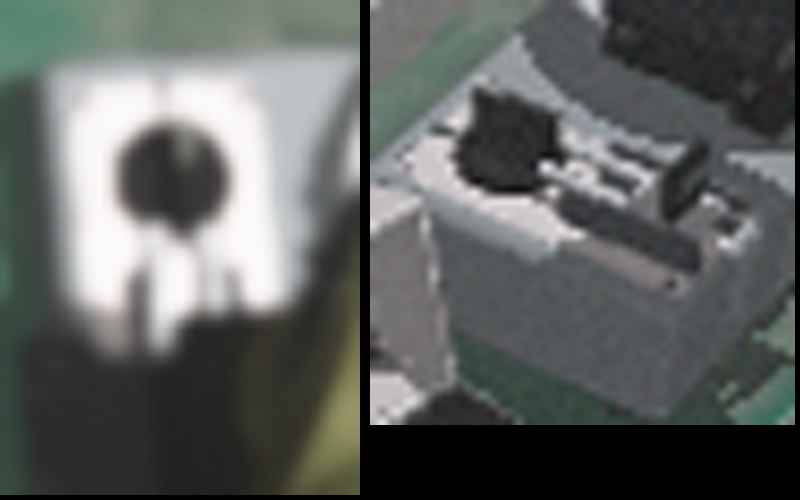

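The blade now lies along the scale, matching the mark, and the tab is at crop (685,180). Next I'll push the lock home.

>>> move_arm:
  deltas:
    - {"linear":[-0.17,0,0],"turn":[0,0,0],"claw":1}
    - {"linear":[0,0,0.6],"turn":[0,0,0],"claw":1}
    - {"linear":[0,0,0.6],"turn":[0,0,0],"claw":1}
    - {"linear":[0,0,0.4],"turn":[0,0,0],"claw":1}
    - {"linear":[0,0,0.27],"turn":[0,0,0],"claw":1}
    - {"linear":[0,0,0],"turn":[0,0,0],"claw":1}
    - {"linear":[0.15,0,0],"turn":[0,0,0],"claw":1}
    - {"linear":[0.15,0,0],"turn":[0,0,0],"claw":1}
    - {"linear":[0.15,0,0],"turn":[0,0,0],"claw":1}
    - {"linear":[0.15,0,0],"turn":[0,0,0],"claw":1}
    - {"linear":[0.15,0,0],"turn":[0,0,0],"claw":1}
    - {"linear":[0.15,0,0],"turn":[0,0,0],"claw":1}
    - {"linear":[0.15,0,0],"turn":[0,0,0],"claw":1}
    - {"linear":[0.15,0,0],"turn":[0,0,0],"claw":1}

```text
time: 9.93
position: [0.4428, -0.1923, 0.1239]
tool_rot: [3.141, 0.052, -0.001]
ft_force: [-2.8, -0.2, 0.6]
grip_width: 0.007
```

>>> move_arm:
  deltas:
    - {"linear":[0.15,0,0],"turn":[0,0,0],"claw":1}
    - {"linear":[0.15,0,0],"turn":[0,0,0],"claw":1}
    - {"linear":[0.1,0,0],"turn":[0,0,0],"claw":1}
    - {"linear":[0,0,0],"turn":[0,0,0],"claw":1}

```text
time: 10.27
position: [0.4555, -0.1917, 0.1239]
tool_rot: [-3.141, -0.053, -0.001]
ft_force: [0.2, -0.4, -0.3]
grip_width: 0.006
```

>>> move_arm:
  deltas:
    - {"linear":[0.1,0,0],"turn":[0,0,0],"claw":1}
    - {"linear":[0.1,0,0],"turn":[0,0,0],"claw":1}
    - {"linear":[0,0,0],"turn":[0,0,0],"claw":1}

```text
time: 10.52
position: [0.4599, -0.1916, 0.1237]
tool_rot: [-3.141, -0.052, 0.004]
ft_force: [-4.6, 0.2, 2.1]
grip_width: 0.002
```

>>> move_arm:
  deltas:
    - {"linear":[0.1,0,0],"turn":[0,0,0],"claw":1}
    - {"linear":[0.1,0,0],"turn":[0,0,0],"claw":1}
    - {"linear":[0,0,0],"turn":[0,0,0],"claw":1}

```text
time: 10.77
position: [0.4605, -0.1917, 0.1233]
tool_rot: [-3.14, -0.05, 0.023]
ft_force: [-20.1, 1.5, 14.8]
grip_width: 0.006
```

>>> move_arm:
  deltas:
    - {"linear":[-0.3,0,0],"turn":[0,0,0],"claw":1}
    - {"linear":[-0.3,0,0],"turn":[0,0,0],"claw":1}
    - {"linear":[0,0,-0.9],"turn":[0,0,0],"claw":1}
    - {"linear":[0,0,-0.9],"turn":[0,0,0],"claw":1}
    - {"linear":[0,0,-0.9],"turn":[0,0,0],"claw":0.6}
    - {"linear":[0.4,-0.8,0],"turn":[0,0,0],"claw":0.4}
    - {"linear":[0.4,-0.8,0],"turn":[0,0,0],"claw":0.3}
    - {"linear":[0.4,-0.8,0],"turn":[0,0,0],"claw":0.3}
    - {"linear":[0.4,-0.8,0],"turn":[0,0,0],"claw":0.3}
    - {"linear":[0.4,-0.8,0],"turn":[0,0,0],"claw":0.3}
    - {"linear":[0,-1,0],"turn":[0,0,0],"claw":0.3}
    - {"linear":[0,-1,0],"turn":[0,0,0],"claw":0.3}
    - {"linear":[0,-1,0],"turn":[0,0,0],"claw":0.3}
    - {"linear":[0,-1,0],"turn":[0,0,0],"claw":0.3}
    - {"linear":[0,-1,0],"turn":[0,0,0],"claw":0.3}
    - {"linear":[0,0,0],"turn":[0,0,0],"claw":0.3}

```text
time: 12.1
position: [0.4993, 0.0876, 0.2057]
tool_rot: [-3.137, -0.067, -0.005]
ft_force: [-0.5, -0.0, -0.5]
grip_width: 0.691
```

```bash
python3 - <<'E'
from h import *
t=cams.get_image("top");s=cams.get_image("scene")
o=np.zeros((600,800,3),np.uint8)
o[:270,:390]=crop(t["image"],160,190,420,250,4.5)[:, :][:270,:390] if 0 else cv2.resize(crop(t["image"],150,190,280,280,3),(390,270))
o[:360,400:800]=crop(s["image"],300,155,350,200,8);o[300:600,:390]=cv2.resize(crop(s["image"],200,230,278,290,5),(390,300))
cv2.imwrite("pics/g.png",o)
import p;p.plan(.4466,.2653,.16,.0)
E
```

```text
pos [0.5    0.0814 0.2052] psi 0.037 tilt 0.002 F [ 0.2  0.1 -0.1] grip 0.694 t 12.20
 turn units [-0.0031 -0.0279  0.5256]  shift, old axes [-1.5555 -6.1905  1.5054]  shift, new axes [-1.7786 -6.1297  1.5073]
```

View pics/g.png

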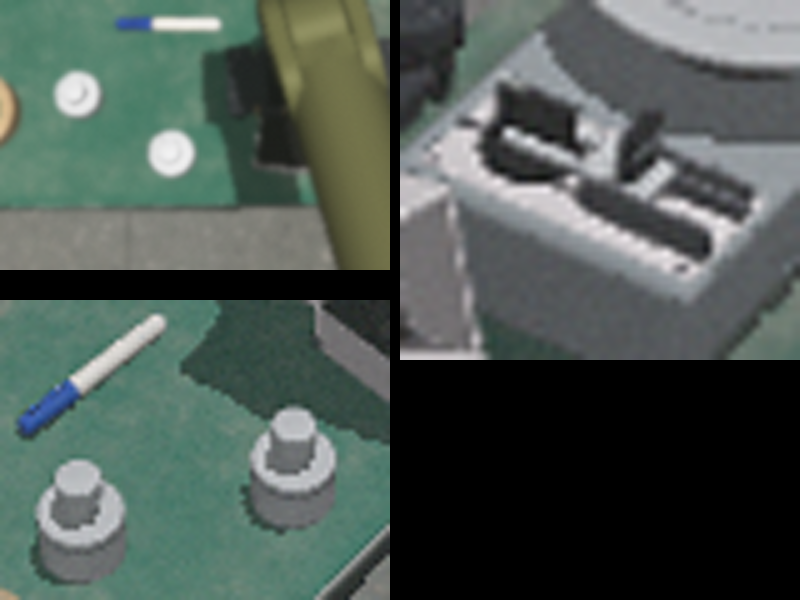

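The lock's fork is over the blade. The weights haven't moved: grips are at scene (215.2,264.6) and (258.2,253.8), and top (176.3,220.7) and (207,240.3). I'll triangulate those.

```bash
cat >> h.py <<'E'
from scipy.optimize import least_squares as _ls
def tri(t,s,ut,us,z):
    q=_ls(lambda p:np.r_[proj(t,[p[0],p[1],z])[0]-ut,proj(s,[p[0],p[1],z])[0]-us],[.5,.2]);return q.x,q.fun.round(1)
E
python3 - <<'E'
from h import *
t=cams.get_image("top");s=cams.get_image("scene")
print(tri(t,s,(176.1,220.4),(215.2,264.6),.072));r=tri(t,s,(207,240),(258.2,253.8),.072);print(r)
import p;p.plan(*r[0],.16,0.037)
E
```

```text
(array([0.5212, 0.3858]), array([-1. , -0.6,  0.9, -0.4]))
(array([0.4463, 0.2667]), array([-0.4, -0.4,  0.5, -0. ]))
pos [0.5001 0.0788 0.2049] psi 0.032 tilt 0.001 F [-0.7  0.  -0.5] grip 0.701 t 12.30
 turn units [ 0.0083 -0.0129 -0.0707]  shift, old axes [-1.5909 -6.3184  1.4928]  shift, new axes [-1.5583 -6.3253  1.4979]
```

>>> move_arm:
  deltas:
    - {"linear":[-0.2,-0.79,0.1],"turn":[0,0,0],"claw":0.3}
    - {"linear":[-0.2,-0.79,0.1],"turn":[0,0,0],"claw":0.3}
    - {"linear":[-0.2,-0.79,0.1],"turn":[0,0,0],"claw":0.3}
    - {"linear":[-0.2,-0.79,0.1],"turn":[0,0,0],"claw":0.3}
    - {"linear":[-0.2,-0.79,0.1],"turn":[0,0,0],"claw":0.3}
    - {"linear":[-0.2,-0.79,0.1],"turn":[0,0,0],"claw":0.3}
    - {"linear":[-0.2,-0.79,0.1],"turn":[0,0,0],"claw":0.3}
    - {"linear":[-0.2,-0.79,0.1],"turn":[0,0,0],"claw":0.3}
    - {"linear":[0,0,1],"turn":[0,0,0],"claw":0.3}
    - {"linear":[0,0,0],"turn":[0,0,0],"claw":0.3}
    - {"linear":[0,0,0],"turn":[0,0,0],"claw":0.3}
    - {"linear":[0,0,0],"turn":[0,0,0],"claw":0.3}

```text
time: 13.3
position: [0.4465, 0.2663, 0.1514]
tool_rot: [3.141, 0.048, 0.001]
ft_force: [0.1, 0.3, 0.8]
grip_width: 0.705
```

```bash
python3 p.py .4463 .2667 .066 .037
```

```text
pos [0.4465 0.2663 0.1514] psi 0.030 tilt 0.000 F [0.1 0.3 0.8] grip 0.705 t 13.30
 turn units [ 0.0039 -0.005  -0.0934]  shift, old axes [-0.0085 -0.0136  2.8454]  shift, new axes [-0.0074 -0.0129  2.8454]
```

>>> move_arm:
  deltas:
    - {"linear":[0,0,0.7],"turn":[0,0,0],"claw":0.3}
    - {"linear":[0,0,0.7],"turn":[0,0,0],"claw":0.3}
    - {"linear":[0,0,0.7],"turn":[0,0,0],"claw":0.3}
    - {"linear":[0,0,0.4],"turn":[0,0,0],"claw":0.3}
    - {"linear":[0,0,0.21],"turn":[0,0,0],"claw":0.3}
    - {"linear":[0,0,0],"turn":[0,0,0],"claw":0.3}
    - {"linear":[0,0,0],"turn":[0,0,0],"claw":1}
    - {"linear":[0,0,0],"turn":[0,0,0],"claw":1}
    - {"linear":[0,0,0],"turn":[0,0,0],"claw":1}
    - {"linear":[0,0,0],"turn":[0,0,0],"claw":1}
    - {"linear":[0,0,0],"turn":[0,0,0],"claw":1}
    - {"linear":[0,0,0],"turn":[0,0,0],"claw":1}
  grip_force: 35

```text
time: 14.3
position: [0.4458, 0.2687, 0.0703]
tool_rot: [-3.139, -0.052, -0.002]
ft_force: [0.6, 0.9, -3.9]
grip_width: 0.338
```

```bash
python3 p.py .4463 .2667 .07 .037
```

```text
pos [0.4458 0.2687 0.0703] psi 0.033 tilt 0.002 F [ 0.6  0.9 -3.9] grip 0.338 t 14.30
 turn units [-0.0254 -0.019  -0.0526]  shift, old axes [0.0151 0.0683 0.0089]  shift, new axes [0.0149 0.0684 0.009 ]
```

>>> move_arm:
  deltas:
    - {"linear":[0,0,-0.5],"turn":[0,0,0],"claw":1}
    - {"linear":[0,0,-0.9],"turn":[0,0,0],"claw":1}
    - {"linear":[0,0,-0.9],"turn":[0,0,0],"claw":1}
    - {"linear":[0,0,-0.9],"turn":[0,0,0],"claw":1}
    - {"linear":[0,0,-0.9],"turn":[0,0,0],"claw":1}
    - {"linear":[0,0,-0.9],"turn":[0,0,0],"claw":1}
    - {"linear":[0,0,-0.9],"turn":[0,0,0],"claw":1}
    - {"linear":[0,0,-0.9],"turn":[0,0,0],"claw":1}
    - {"linear":[0,0.4,0],"turn":[0,0,0],"claw":1}
    - {"linear":[0,0.9,0],"turn":[0,0,0],"claw":1}
    - {"linear":[0,0.9,0],"turn":[0,0,0],"claw":1}
    - {"linear":[0,0.9,0],"turn":[0,0,0],"claw":1}
    - {"linear":[0,0.9,0],"turn":[0,0,0],"claw":1}
    - {"linear":[0,0.9,0],"turn":[0,0,0],"claw":1}
    - {"linear":[0,0.9,0],"turn":[0,0,0],"claw":1}
    - {"linear":[0,0.9,0],"turn":[0,0,0],"claw":1}

```text
time: 15.63
position: [0.4508, 0.0654, 0.2723]
tool_rot: [3.141, 0.053, -0.004]
ft_force: [0.5, 0.1, -6.3]
grip_width: 0.339
```

>>> move_arm:
  deltas:
    - {"linear":[0,0.9,0],"turn":[0,0,0],"claw":1}
    - {"linear":[0,0.9,0],"turn":[0,0,0],"claw":1}
    - {"linear":[0,0.9,0],"turn":[0,0,0],"claw":1}
    - {"linear":[0,0.9,0],"turn":[0,0,0],"claw":1}
    - {"linear":[0,0.9,0],"turn":[0,0,0],"claw":1}
    - {"linear":[0,0.9,0],"turn":[0,0,0],"claw":1}
    - {"linear":[0,0.9,0],"turn":[0,0,0],"claw":1}
    - {"linear":[0,0.9,0],"turn":[0,0,0],"claw":1}
    - {"linear":[0,0.9,0],"turn":[0,0,0],"claw":1}
    - {"linear":[0,0.9,0],"turn":[0,0,0],"claw":1}
    - {"linear":[0,0.9,0],"turn":[0,0,0],"claw":1}
    - {"linear":[0,0.9,0],"turn":[0,0,0],"claw":1}
    - {"linear":[0,0.9,0],"turn":[0,0,0],"claw":1}
    - {"linear":[0,0.9,0],"turn":[0,0,0],"claw":1}
    - {"linear":[0,0.5,0],"turn":[0,0,0],"claw":1}
    - {"linear":[0,0.4,0],"turn":[0,0,0],"claw":1}
    - {"linear":[0,0,0],"turn":[0,0,0],"claw":1}
    - {"linear":[0,0,0],"turn":[0,0,0],"claw":1}
    - {"linear":[0,0,0],"turn":[0,0,0],"claw":1}

```text
time: 17.22
position: [0.4661, -0.3357, 0.2734]
tool_rot: [-3.139, -0.056, 0.0]
ft_force: [0.0, 0.7, -6.1]
grip_width: 0.331
```

```bash
python3 p.py .4716 -.3467 .216 .037
```

```text
pos [ 0.4661 -0.3357  0.2734] psi 0.036 tilt 0.002 F [ 0.   0.7 -6.1] grip 0.331 t 17.22
 turn units [-0.026   0.0033 -0.0181]  shift, old axes [0.169  0.3767 1.9123]  shift, new axes [0.1681 0.3734 1.913 ]
```

>>> move_arm:
  deltas:
    - {"linear":[0.17,0.375,0],"turn":[0,0,0],"claw":1}
    - {"linear":[0,0,0.6],"turn":[0,0,0],"claw":1}
    - {"linear":[0,0,0.6],"turn":[0,0,0],"claw":1}
    - {"linear":[0,0,0.5],"turn":[0,0,0],"claw":1}
    - {"linear":[0,0,0.3],"turn":[0,0,0],"claw":1}
    - {"linear":[0,0,0.2],"turn":[0,0,0],"claw":1}
    - {"linear":[0,0,0.15],"turn":[0,0,0],"claw":1}
    - {"linear":[0,0,0.08],"turn":[0,0,0],"claw":1}
    - {"linear":[0,0,0.08],"turn":[0,0,0],"claw":1}
    - {"linear":[0,0,0],"turn":[0,0,0],"claw":1}
    - {"linear":[0,0,0],"turn":[0,0,0],"claw":1}

```text
time: 18.13
position: [0.4713, -0.3492, 0.1989]
tool_rot: [3.141, 0.052, 0.001]
ft_force: [0.4, -0.3, -5.8]
grip_width: 0.335
```

>>> move_arm:
  deltas:
    - {"linear":[0,0,0.08],"turn":[0,0,0],"claw":1}
    - {"linear":[0,0,0.08],"turn":[0,0,0],"claw":1}
    - {"linear":[0,0,0],"turn":[0,0,0],"claw":1}

```text
time: 18.38
position: [0.4711, -0.3495, 0.1939]
tool_rot: [3.14, 0.052, 0.001]
ft_force: [-0.2, 0.3, -3.4]
grip_width: 0.336
```

```bash
python3 p.py .4716 -.3467 .190 .037
```

```text
pos [ 0.4711 -0.3495  0.1939] psi 0.033 tilt 0.001 F [-0.2  0.3 -3.4] grip 0.336 t 18.38
 turn units [ 0.0126 -0.0062 -0.0581]  shift, old axes [ 0.0199 -0.0919  0.1292]  shift, new axes [ 0.0203 -0.0917  0.1292]
```

>>> move_arm:
  deltas:
    - {"linear":[0,0,0.07],"turn":[0,0,0],"claw":1}
    - {"linear":[0,0,0.05],"turn":[0,0,0],"claw":1}
    - {"linear":[0,0,0],"turn":[0,0,0],"claw":1}
    - {"linear":[0,0,0],"turn":[0,0,0],"claw":0.5}
    - {"linear":[0,0,0],"turn":[0,0,0],"claw":0.4}
    - {"linear":[0,0,0],"turn":[0,0,0],"claw":0.4}
    - {"linear":[0,0,0],"turn":[0,0,0],"claw":0.4}
    - {"linear":[0,0,-0.4],"turn":[0,0,0],"claw":0.4}
    - {"linear":[0,0,-0.8],"turn":[0,0,0],"claw":0.3}
    - {"linear":[0,0,-0.8],"turn":[0,0,0],"claw":0.3}
    - {"linear":[0,0,0],"turn":[0,0,0],"claw":0.3}

```text
time: 19.3
position: [0.4735, -0.3503, 0.2563]
tool_rot: [3.135, 0.052, 0.012]
ft_force: [0.9, 0.1, 1.2]
grip_width: 0.683
```

```bash
python3 p.py .5212 .3858 .25 .037
```

```text
pos [ 0.4735 -0.3503  0.2563] psi 0.033 tilt 0.009 F [0.9 0.1 1.2] grip 0.683 t 19.30
 turn units [ 0.0839 -0.1069 -0.0518]  shift, old axes [  2.4067 -24.4721   0.0857]  shift, new axes [  2.4963 -24.4624   0.2108]
```

Now to the second weight, with a stop short of it to look in case it has been knocked.

>>> move_arm:
  deltas:
    - {"linear":[0.15,-0.5,0],"turn":[0,0,0],"claw":0.3}
    - {"linear":[0.1,-1,0],"turn":[0,0,0],"claw":0.3}
    - {"linear":[0.1,-1,0],"turn":[0,0,0],"claw":0.3}
    - {"linear":[0.1,-1,0],"turn":[0,0,0],"claw":0.3}
    - {"linear":[0.1,-1,0],"turn":[0,0,0],"claw":0.3}
    - {"linear":[0.1,-1,0],"turn":[0,0,0],"claw":0.3}
    - {"linear":[0.1,-1,0],"turn":[0,0,0],"claw":0.3}
    - {"linear":[0.1,-1,0],"turn":[0,0,0],"claw":0.3}
    - {"linear":[0.1,-1,0],"turn":[0,0,0],"claw":0.3}
    - {"linear":[0.1,-1,0],"turn":[0,0,0],"claw":0.3}
    - {"linear":[0.1,-1,0],"turn":[0,0,0],"claw":0.3}
    - {"linear":[0.1,-1,0],"turn":[0,0,0],"claw":0.3}
    - {"linear":[0.1,-1,0],"turn":[0,0,0],"claw":0.3}
    - {"linear":[0.1,-1,0],"turn":[0,0,0],"claw":0.3}
    - {"linear":[0.1,-1,0],"turn":[0,0,0],"claw":0.3}
    - {"linear":[0.1,-1,0],"turn":[0,0,0],"claw":0.3}
    - {"linear":[0,0,0],"turn":[0,0,0],"claw":0.3}
    - {"linear":[0,0,0],"turn":[0,0,0],"claw":0.3}

```text
time: 20.8
position: [0.5036, 0.1206, 0.2494]
tool_rot: [-3.141, -0.061, 0.002]
ft_force: [-0.3, -0.8, -0.4]
grip_width: 0.7
```

```bash
python3 - <<'E'
from h import *
t=cams.get_image("top");s=cams.get_image("scene")
o=np.zeros((600,800,3),np.uint8)
o[:300,:390]=cv2.resize(crop(t["image"],150,190,280,290,3),(390,300))
o[:280,400:800]=crop(t["image"],325,190,425,260,4)
o[300:600,:390]=cv2.resize(crop(s["image"],200,230,278,290,5),(390,300))
o[290:590,400:800]=crop(s["image"],300,125,380,185,5)
cv2.imwrite("pics/i.png",o)
import p;p.plan(.5212,.3858,.16,.037)
E
```

```text
pos [0.5044 0.1171 0.2493] psi 0.033 tilt 0.002 F [ 0.5 -0.4  0.2] grip 0.702 t 20.90
 turn units [ 0.0118  0.0189 -0.0517]  shift, old axes [ 0.8632 -8.9338  2.9691]  shift, new axes [ 0.8915 -8.9282  2.9776]
```

View pics/i.png

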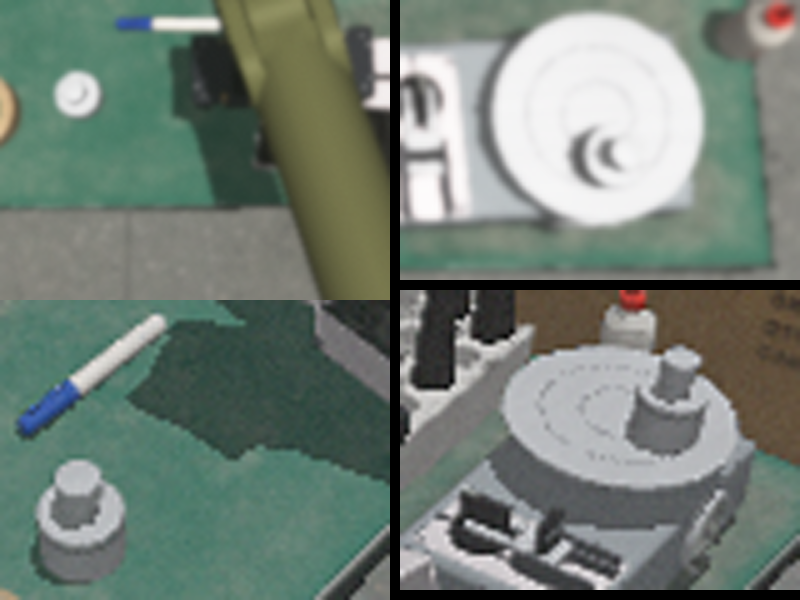

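>>> move_arm:
  deltas:
    - {"linear":[0.09,-0.89,0.1],"turn":[0,0,0],"claw":0.3}
    - {"linear":[0.09,-0.89,0.1],"turn":[0,0,0],"claw":0.3}
    - {"linear":[0.09,-0.89,0.1],"turn":[0,0,0],"claw":0.3}
    - {"linear":[0.09,-0.89,0.1],"turn":[0,0,0],"claw":0.3}
    - {"linear":[0.09,-0.89,0.1],"turn":[0,0,0],"claw":0.3}
    - {"linear":[0.09,-0.89,0.1],"turn":[0,0,0],"claw":0.3}
    - {"linear":[0.09,-0.89,0.1],"turn":[0,0,0],"claw":0.3}
    - {"linear":[0.09,-0.89,0.1],"turn":[0,0,0],"claw":0.3}
    - {"linear":[0.09,-0.89,0.1],"turn":[0,0,0],"claw":0.3}
    - {"linear":[0.09,-0.89,0.1],"turn":[0,0,0],"claw":0.3}
    - {"linear":[0,0,1],"turn":[0,0,0],"claw":0.3}
    - {"linear":[0,0,1],"turn":[0,0,0],"claw":0.3}
    - {"linear":[0,0,0],"turn":[0,0,0],"claw":0.3}
    - {"linear":[0,0,0],"turn":[0,0,0],"claw":0.3}

```text
time: 22.07
position: [0.523, 0.3826, 0.1581]
tool_rot: [3.138, 0.049, -0.005]
ft_force: [0.7, -0.9, 0.3]
grip_width: 0.701
```

```bash
python3 p.py .5212 .3858 .07 .037
```

```text
pos [0.523  0.3826 0.1581] psi 0.031 tilt 0.005 F [ 0.7 -0.9  0.3] grip 0.701 t 22.07
 turn units [ 0.0481  0.05   -0.0844]  shift, old axes [-0.0479 -0.1172  2.9349]  shift, new axes [-0.0575 -0.1077  2.9351]
```

>>> move_arm:
  deltas:
    - {"linear":[-0.03,-0.1,0.7],"turn":[0,0,0],"claw":0.3}
    - {"linear":[0,0,0.8],"turn":[0,0,0],"claw":0.3}
    - {"linear":[0,0,0.8],"turn":[0,0,0],"claw":0.3}
    - {"linear":[0,0,0.4],"turn":[0,0,0],"claw":0.3}
    - {"linear":[0,0,0.23],"turn":[0,0,0],"claw":0.3}
    - {"linear":[0,0,0],"turn":[0,0,0],"claw":0.3}
    - {"linear":[0,0,0],"turn":[0,0,0],"claw":1}
    - {"linear":[0,0,0],"turn":[0,0,0],"claw":1}
    - {"linear":[0,0,0],"turn":[0,0,0],"claw":1}
    - {"linear":[0,0,0],"turn":[0,0,0],"claw":1}
    - {"linear":[0,0,0],"turn":[0,0,0],"claw":1}
    - {"linear":[0,0,0],"turn":[0,0,0],"claw":1}

```text
time: 23.07
position: [0.5224, 0.3892, 0.0728]
tool_rot: [-3.139, -0.052, -0.002]
ft_force: [0.5, -0.5, -4.0]
grip_width: 0.337
```

```bash
python3 p.py .5441 -.3413 .28 .037
```

```text
pos [0.5224 0.3892 0.0728] psi 0.033 tilt 0.002 F [ 0.5 -0.5 -4. ] grip 0.337 t 23.07
 turn units [-0.0312 -0.0161 -0.0522]  shift, old axes [-0.0806 24.345  -6.9604]  shift, new axes [-0.1772 24.3596 -6.9071]
```

>>> move_arm:
  deltas:
    - {"linear":[0,0,-0.5],"turn":[0,0,0],"claw":1}
    - {"linear":[0,0,-0.95],"turn":[0,0,0],"claw":1}
    - {"linear":[0,0,-0.95],"turn":[0,0,0],"claw":1}
    - {"linear":[0,0,-0.95],"turn":[0,0,0],"claw":1}
    - {"linear":[0,0,-0.95],"turn":[0,0,0],"claw":1}
    - {"linear":[0,0,-0.95],"turn":[0,0,0],"claw":1}
    - {"linear":[0,0,-0.95],"turn":[0,0,0],"claw":1}
    - {"linear":[0,0,-0.75],"turn":[0,0,0],"claw":1}
    - {"linear":[0,0.4,0],"turn":[0,0,0],"claw":1}
    - {"linear":[0,0.9,0],"turn":[0,0,0],"claw":1}
    - {"linear":[0,0.9,0],"turn":[0,0,0],"claw":1}
    - {"linear":[0,0.9,0],"turn":[0,0,0],"claw":1}
    - {"linear":[0,0.9,0],"turn":[0,0,0],"claw":1}
    - {"linear":[0,0.9,0],"turn":[0,0,0],"claw":1}
    - {"linear":[0,0.9,0],"turn":[0,0,0],"claw":1}
    - {"linear":[0,0.9,0],"turn":[0,0,0],"claw":1}
    - {"linear":[0,0.9,0],"turn":[0,0,0],"claw":1}
    - {"linear":[0,0.9,0],"turn":[0,0,0],"claw":1}
    - {"linear":[0,0.9,0],"turn":[0,0,0],"claw":1}
    - {"linear":[0,0.9,0],"turn":[0,0,0],"claw":1}

```text
time: 24.73
position: [0.5305, 0.0765, 0.2784]
tool_rot: [3.14, 0.051, -0.006]
ft_force: [0.1, -0.3, -5.9]
grip_width: 0.335
```

>>> move_arm:
  deltas:
    - {"linear":[0,0.9,0],"turn":[0,0,0],"claw":1}
    - {"linear":[0,0.9,0],"turn":[0,0,0],"claw":1}
    - {"linear":[0,0.9,0],"turn":[0,0,0],"claw":1}
    - {"linear":[0,0.9,0],"turn":[0,0,0],"claw":1}
    - {"linear":[0,0.9,0],"turn":[0,0,0],"claw":1}
    - {"linear":[0,0.9,0],"turn":[0,0,0],"claw":1}
    - {"linear":[0,0.9,0],"turn":[0,0,0],"claw":1}
    - {"linear":[0,0.9,0],"turn":[0,0,0],"claw":1}
    - {"linear":[0,0.9,0],"turn":[0,0,0],"claw":1}
    - {"linear":[0,0.9,0],"turn":[0,0,0],"claw":1}
    - {"linear":[0,0.9,0],"turn":[0,0,0],"claw":1}
    - {"linear":[0,0.9,0],"turn":[0,0,0],"claw":1}
    - {"linear":[0,0.9,0],"turn":[0,0,0],"claw":1}
    - {"linear":[0,0.9,0],"turn":[0,0,0],"claw":1}
    - {"linear":[0,0.9,0],"turn":[0,0,0],"claw":1}
    - {"linear":[0,0.5,0],"turn":[0,0,0],"claw":1}
    - {"linear":[0,0.2,0],"turn":[0,0,0],"claw":1}
    - {"linear":[0,0,0],"turn":[0,0,0],"claw":1}
    - {"linear":[0,0,0],"turn":[0,0,0],"claw":1}
    - {"linear":[0,0,0],"turn":[0,0,0],"claw":1}

```text
time: 26.4
position: [0.5472, -0.3438, 0.2804]
tool_rot: [-3.139, -0.057, 0.0]
ft_force: [-0.4, 0.1, -5.4]
grip_width: 0.333
```

```bash
python3 p.py .5441 -.3413 .21 .037
```

```text
pos [ 0.5472 -0.3438  0.2804] psi 0.036 tilt 0.002 F [-0.4  0.1 -5.4] grip 0.333 t 26.40
 turn units [-0.0259 -0.0001 -0.0089]  shift, old axes [-0.0992 -0.0828  2.3481]  shift, new axes [-0.0991 -0.0872  2.3479]
```

>>> move_arm:
  deltas:
    - {"linear":[-0.1,-0.12,0.2],"turn":[0,0,0],"claw":1}
    - {"linear":[0,0,0.6],"turn":[0,0,0],"claw":1}
    - {"linear":[0,0,0.6],"turn":[0,0,0],"claw":1}
    - {"linear":[0,0,0.5],"turn":[0,0,0],"claw":1}
    - {"linear":[0,0,0.4],"turn":[0,0,0],"claw":1}
    - {"linear":[0,0,0.3],"turn":[0,0,0],"claw":1}
    - {"linear":[0,0,0],"turn":[0,0,0],"claw":1}
    - {"linear":[0,0,0.08],"turn":[0,0,0],"claw":1}
    - {"linear":[0,0,0.08],"turn":[0,0,0],"claw":1}
    - {"linear":[0,0,0],"turn":[0,0,0],"claw":1}
    - {"linear":[0,0,0],"turn":[0,0,0],"claw":1}

```text
time: 27.32
position: [0.5438, -0.3432, 0.1985]
tool_rot: [3.14, 0.052, 0.001]
ft_force: [-0.5, 0.7, -6.7]
grip_width: 0.333
```

>>> move_arm:
  deltas:
    - {"linear":[0,0,0.08],"turn":[0,0,0],"claw":1}
    - {"linear":[0,0,0.08],"turn":[0,0,0],"claw":1}
    - {"linear":[0,0,0],"turn":[0,0,0],"claw":1}
    - {"linear":[0,0,0],"turn":[0,0,0],"claw":1}

```text
time: 27.65
position: [0.5439, -0.3433, 0.1935]
tool_rot: [3.14, 0.052, 0.002]
ft_force: [0.7, -0.9, -3.0]
grip_width: 0.337
```

```bash
python3 p.py .5441 -.3413 .189 .037
```

```text
pos [ 0.5439 -0.3433  0.1935] psi 0.033 tilt 0.001 F [ 0.7 -0.9 -3. ] grip 0.337 t 27.65
 turn units [ 0.0119 -0.0161 -0.0554]  shift, old axes [ 0.0086 -0.0669  0.1491]  shift, new axes [ 0.0091 -0.0668  0.1491]
```

Position is good. I'll ease it down, release, back off and wait for the reading.

>>> move_arm:
  deltas:
    - {"linear":[0,0,0.07],"turn":[0,0,0],"claw":1}
    - {"linear":[0,0,0.05],"turn":[0,0,0],"claw":1}
    - {"linear":[0,0,0],"turn":[0,0,0],"claw":1}
    - {"linear":[0,0,0],"turn":[0,0,0],"claw":0.5}
    - {"linear":[0,0,0],"turn":[0,0,0],"claw":0.4}
    - {"linear":[0,0,0],"turn":[0,0,0],"claw":0.4}
    - {"linear":[0,0,0],"turn":[0,0,0],"claw":0.4}
    - {"linear":[0,0,-0.4],"turn":[0,0,0],"claw":0.4}
    - {"linear":[0,0,-0.8],"turn":[0,0,0],"claw":0.3}
    - {"linear":[0,0,-0.8],"turn":[0,0,0],"claw":0.3}
    - {"linear":[0,-0.8,0],"turn":[0,0,0],"claw":0.3}
    - {"linear":[0,-0.9,0],"turn":[0,0,0],"claw":0.3}
    - {"linear":[0,-0.9,0],"turn":[0,0,0],"claw":0.3}
    - {"linear":[0,-0.9,0],"turn":[0,0,0],"claw":0.3}
    - {"linear":[0,-0.9,0],"turn":[0,0,0],"claw":0.3}
    - {"linear":[0,-0.9,0],"turn":[0,0,0],"claw":0.3}
    - {"linear":[0,-0.9,0],"turn":[0,0,0],"claw":0.3}
    - {"linear":[0,-0.9,0],"turn":[0,0,0],"claw":0.3}

```text
time: 29.15
position: [0.5364, -0.1288, 0.2506]
tool_rot: [3.14, 0.052, 0.002]
ft_force: [0.6, -0.5, 0.7]
grip_width: 0.695
```

>>> move_arm:
  deltas:
    - {"linear":[0,0,0],"turn":[0,0,0],"claw":0.3}
    - {"linear":[0,0,0],"turn":[0,0,0],"claw":0.3}
    - {"linear":[0,0,0],"turn":[0,0,0],"claw":0.3}
    - {"linear":[0,0,0],"turn":[0,0,0],"claw":0.3}
    - {"linear":[0,0,0],"turn":[0,0,0],"claw":0.3}
    - {"linear":[0,0,0],"turn":[0,0,0],"claw":0.3}
    - {"linear":[0,0,0],"turn":[0,0,0],"claw":0.3}
    - {"linear":[0,0,0],"turn":[0,0,0],"claw":0.3}
    - {"linear":[0,0,0],"turn":[0,0,0],"claw":0.3}
    - {"linear":[0,0,0],"turn":[0,0,0],"claw":0.3}
    - {"linear":[0,0,0],"turn":[0,0,0],"claw":0.3}
    - {"linear":[0,0,0],"turn":[0,0,0],"claw":0.3}
    - {"linear":[0,0,0],"turn":[0,0,0],"claw":0.3}
    - {"linear":[0,0,0],"turn":[0,0,0],"claw":0.3}
    - {"linear":[0,0,0],"turn":[0,0,0],"claw":0.3}
    - {"linear":[0,0,0],"turn":[0,0,0],"claw":0.3}
    - {"linear":[0,0,0],"turn":[0,0,0],"claw":0.3}
    - {"linear":[0,0,0],"turn":[0,0,0],"claw":0.3}
    - {"linear":[0,0,0],"turn":[0,0,0],"claw":0.3}
    - {"linear":[0,0,0],"turn":[0,0,0],"claw":0.3}

```text
time: 30.82
position: [0.5364, -0.1302, 0.2493]
tool_rot: [3.141, 0.052, -0.0]
ft_force: [-0.5, 0.7, -0.0]
grip_width: 0.697
```

```bash
python3 - <<'E'
from h import *
t=cams.get_image("top");s=cams.get_image("scene")
o=np.zeros((600,800,3),np.uint8)
o[:280,400:800]=crop(t["image"],325,190,425,260,4)
o[290:590,400:800]=crop(s["image"],300,125,380,185,5)
o[:300,:390]=cv2.resize(crop(t["image"],100,190,230,290,3),(390,300))
cv2.imwrite("pics/j.png",o)
E
```

```text
(no output)
```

View pics/j.png

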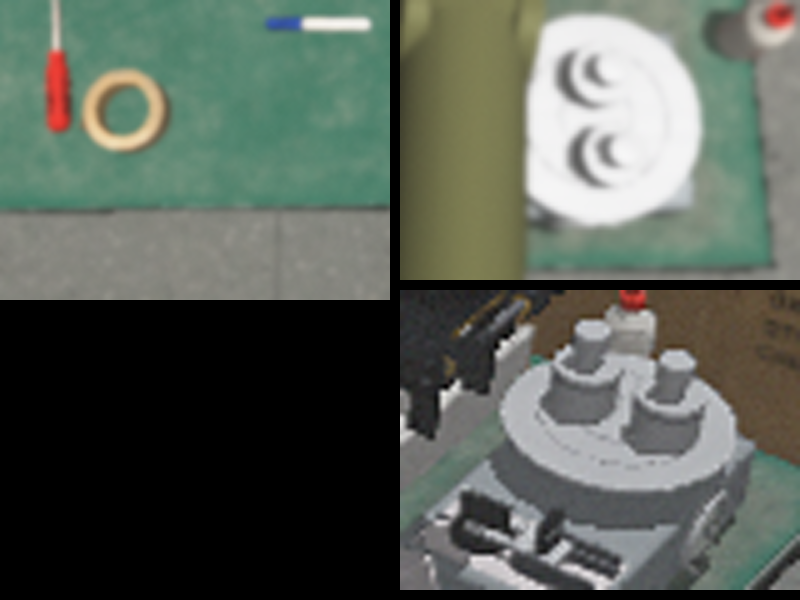

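```bash
python3 - <<'E'
from h import *
t=cams.get_image("top");s=cams.get_image("scene")
h=.4
def S(u,v):return ((u-400)/5+300-h,(v-290)/5+125-h)
def T(u,v):return ((u-400)/4+325-h,v/4+190-h)
z=.116+.072
print(tri(t,s,T(603,70),S(593,331),z),tri(t,s,T(622,152),S(678,359),z))
for p in([.4711,-.3495,z],[.5439,-.3433,z],[.5076,-.3454,.116]):print((proj(t,p)+h-[325,190])*4+[400,0],(proj(s,p)+h-[300,125])*5+[400,290])
E
```

```text
(array([ 0.5413, -0.3352]), array([ 0.7,  0.2, -0.7,  1. ])) (array([ 0.4698, -0.3456]), array([ 0.5,  0. , -0.4,  0.8]))
[[628.4106 150.6158]] [[676.8842 360.2867]]
[[614.8191  67.551 ]] [[592.2131 330.4907]]
[[597.2134 121.1729]] [[621.3717 421.4967]]
```

```bash
cat > ov.py <<'E'
from h import *
import sys
x,y,a=map(float,sys.argv[1:4])
t=cams.get_image("top");s=cams.get_image("scene")
def W(P):P=np.array(P,float);c,n=np.cos(a),np.sin(a);return np.c_[x+c*P[:,0]-n*P[:,1],y+n*P[:,0]+c*P[:,1],P[:,2]]
o=np.zeros((560,800,3),np.uint8)
for d,(x0,y0,w,hh),ox in((t,(230,198,76,60),0),(s,(252,178,80,76),400)):
    k=5;im=crop(d["image"],x0,y0,x0+w,y0+hh,k)
    def L(P,col,z=None):
        q=((proj(d,W(P))+.5-[x0,y0])*k*8).astype(np.int32);cv2.polylines(im,[q],True,col,1,cv2.LINE_AA,3)
    X,Y=.0465,.123
    L([(-X,-Y,.04),(-X,Y,.04),(X,Y,.04),(X,-Y,.04)],(0,0,255))
    L([(-X,-Y,0),(-X,Y,0)],(0,255,255))
    for c in(-.078,0,.078): L([(.002+i*.035,c+j*.035,.04) for i,j in((-1,-1),(-1,1),(1,1),(1,-1))],(0,255,0))
    o[:im.shape[0],ox:ox+im.shape[1]]=im
cv2.imwrite(sys.argv[4],o[:400])
E
python3 ov.py .4606 .037 -.1277 pics/k.png
```

```text
(no output)
```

View pics/k.png

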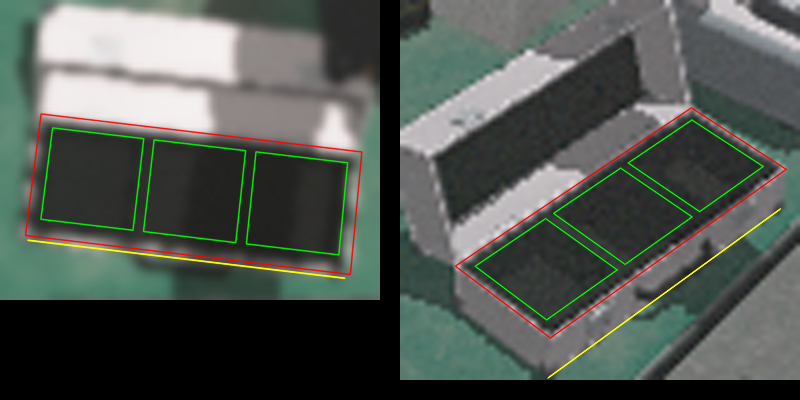

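```bash
cat > cf.py <<'E'
from h import *
from scipy.optimize import minimize
t=cams.get_image("top");s=cams.get_image("scene")
def ren(d,p,z=.04,gx=0,gy=0):
    x,y,a,hx,hy=p[:5];c,n=np.cos(a),np.sin(a);hx+=gx;hy+=gy
    P=np.array([(i*hx,j*hy) for i,j in((-1,-1),(-1,1),(1,1),(1,-1))])
    Q=np.c_[x+c*P[:,0]-n*P[:,1],y+n*P[:,0]+c*P[:,1],np.full(4,z)]
    m=np.zeros((384*4,512*4),np.uint8);cv2.fillPoly(m,[((proj(d,Q)+.5)*4*16-8).astype(np.int32)],255,cv2.LINE_AA,4)
    return cv2.resize(m,(512,384),interpolation=cv2.INTER_AREA)/255.
p0=np.array([.4606,.037,-.1277,.04,.115])
def dat(d):
    g=d["image"].max(2).astype(float);w=ren(d,p0,gx=.014,gy=.014)>.5
    return np.clip((100-g)/45,0,1),w
def run(views):
    D=[(d,)+dat(d) for d in views]
    f=lambda q:sum(np.abs(ren(d,p0+q/1000)-m)[w].sum() for d,m,w in D)
    r=min((minimize(f,np.array(q0,float),method="Nelder-Mead",options=dict(initial_simplex=np.array(q0)+np.vstack([np.zeros(5),np.diag([6,6,40,4,6.])]),maxiter=500)) for q0 in([0,0,0,0,0],[4,4,20,0,0])),key=lambda r:r.fun)
    print(p0+r.x/1000,r.fun,f(np.zeros(5)))
run([t]);run([s]);run([t,s])
E
python3 cf.py
```

```text
[ 0.4594  0.0398 -0.1311  0.0401  0.1163] 93.52941176470588 121.91372549019607
[ 0.4595  0.0378 -0.1274  0.0426  0.1178] 53.264052287581706 120.57516339869281
[ 0.4596  0.0384 -0.1253  0.0425  0.1171] 172.1660130718954 242.48888888888888
```

```bash
python3 p.py .5439 -.3433 .25 .034
```

```text
pos [ 0.5364 -0.1302  0.2493] psi 0.033 tilt 0.000 F [-0.2 -0.2 -0.9] grip 0.700 t 31.22
 turn units [ 0.0015  0.0003 -0.0111]  shift, old axes [ 0.0138  7.1086 -0.0214]  shift, new axes [ 0.0083  7.1086 -0.0221]
```

>>> move_arm:
  deltas:
    - {"linear":[0,0.8,0],"turn":[0,0,0],"claw":0.3}
    - {"linear":[0,0.9,0],"turn":[0,0,0],"claw":0.3}
    - {"linear":[0,0.9,0],"turn":[0,0,0],"claw":0.3}
    - {"linear":[0,0.9,0],"turn":[0,0,0],"claw":0.3}
    - {"linear":[0,0.9,0],"turn":[0,0,0],"claw":0.3}
    - {"linear":[0,0.9,0],"turn":[0,0,0],"claw":0.3}
    - {"linear":[0,0.9,0],"turn":[0,0,0],"claw":0.3}
    - {"linear":[0,0.9,0],"turn":[0,0,0],"claw":0.3}
    - {"linear":[0,0,0],"turn":[0,0,0],"claw":0.3}
    - {"linear":[0,0,0],"turn":[0,0,0],"claw":0.3}
    - {"linear":[0,0,0],"turn":[0,0,0],"claw":0.3}

```text
time: 32.13
position: [0.5437, -0.3421, 0.2491]
tool_rot: [-3.14, -0.053, 0.0]
ft_force: [0.1, 0.9, -0.0]
grip_width: 0.702
```

```bash
python3 p.py .5439 -.3433 .190 .034
```

```text
pos [ 0.5437 -0.3421  0.2491] psi 0.034 tilt 0.001 F [ 0.1  0.9 -0. ] grip 0.702 t 32.13
 turn units [-0.0176  0.0002 -0.0027]  shift, old axes [0.0046 0.0423 1.9699]  shift, new axes [0.0045 0.0399 1.97  ]
```

>>> move_arm:
  deltas:
    - {"linear":[0,0.04,0.6],"turn":[0,0,0],"claw":0.3}
    - {"linear":[0,0,0.6],"turn":[0,0,0],"claw":0.3}
    - {"linear":[0,0,0.5],"turn":[0,0,0],"claw":0.3}
    - {"linear":[0,0,0.27],"turn":[0,0,0],"claw":0.3}
    - {"linear":[0,0,0],"turn":[0,0,0],"claw":0.5}
    - {"linear":[0,0,0],"turn":[0,0,0],"claw":1}
    - {"linear":[0,0,0],"turn":[0,0,0],"claw":1}
    - {"linear":[0,0,0],"turn":[0,0,0],"claw":1}
    - {"linear":[0,0,0],"turn":[0,0,0],"claw":1}
    - {"linear":[0,0,0],"turn":[0,0,0],"claw":1}
    - {"linear":[0,0,0],"turn":[0,0,0],"claw":1}
    - {"linear":[0,0,-0.15],"turn":[0,0,0],"claw":1}
    - {"linear":[0,0,-0.3],"turn":[0,0,0],"claw":1}
    - {"linear":[0,0,-0.7],"turn":[0,0,0],"claw":1}
    - {"linear":[0,0,-0.9],"turn":[0,0,0],"claw":1}
    - {"linear":[0,0,-0.9],"turn":[0,0,0],"claw":1}
    - {"linear":[0,0,0],"turn":[0,0,0],"claw":1}

```text
time: 33.55
position: [0.5454, -0.3455, 0.2848]
tool_rot: [3.136, 0.051, 0.011]
ft_force: [1.5, -1.0, -3.7]
grip_width: 0.332
```

```bash
python3 p.py .4702 .116 .27 .034
```

```text
pos [ 0.5454 -0.3455  0.2848] psi 0.033 tilt 0.009 F [ 1.5 -1.  -3.7] grip 0.332 t 33.55
 turn units [ 0.076  -0.1035 -0.018 ]  shift, old axes [ -2.0062 -15.4592   0.3977]  shift, new axes [ -1.9836 -15.4593   0.4941]
```

>>> move_arm:
  deltas:
    - {"linear":[-0.12,-0.5,0],"turn":[0,0,0],"claw":1}
    - {"linear":[-0.12,-0.96,0],"turn":[0,0,0],"claw":1}
    - {"linear":[-0.12,-0.96,0],"turn":[0,0,0],"claw":1}
    - {"linear":[-0.12,-0.96,0],"turn":[0,0,0],"claw":1}
    - {"linear":[-0.12,-0.96,0],"turn":[0,0,0],"claw":1}
    - {"linear":[-0.12,-0.96,0],"turn":[0,0,0],"claw":1}
    - {"linear":[-0.12,-0.96,0],"turn":[0,0,0],"claw":1}
    - {"linear":[-0.12,-0.96,0],"turn":[0,0,0],"claw":1}
    - {"linear":[-0.12,-0.96,0],"turn":[0,0,0],"claw":1}
    - {"linear":[-0.12,-0.96,0],"turn":[0,0,0],"claw":1}
    - {"linear":[-0.12,-0.96,0],"turn":[0,0,0],"claw":1}
    - {"linear":[-0.12,-0.96,0],"turn":[0,0,0],"claw":1}
    - {"linear":[-0.12,-0.96,0],"turn":[0,0,0],"claw":1}
    - {"linear":[-0.12,-0.96,0],"turn":[0,0,0],"claw":1}
    - {"linear":[-0.12,-0.96,0],"turn":[0,0,0],"claw":1}
    - {"linear":[-0.12,-0.96,0],"turn":[0,0,0],"claw":1}
    - {"linear":[-0.06,-0.5,0],"turn":[0,0,0],"claw":1}
    - {"linear":[0,0,0],"turn":[0,0,0.8],"claw":1}
    - {"linear":[0,0,0],"turn":[0,0,0.8],"claw":1}
    - {"linear":[0,0,0],"turn":[0,0,0.72],"claw":1}

```text
time: 35.22
position: [0.4677, 0.1156, 0.2772]
tool_rot: [3.134, -0.205, -0.003]
ft_force: [0.1, -1.2, -5.5]
grip_width: 0.333
```

>>> move_arm:
  deltas:
    - {"linear":[0,0,0.8],"turn":[0,0,0],"claw":1}
    - {"linear":[0,0,0.8],"turn":[0,0,0],"claw":1}
    - {"linear":[0,0,0.8],"turn":[0,0,0],"claw":1}
    - {"linear":[0,0,0],"turn":[0,0,0],"claw":1}
    - {"linear":[0,0,0],"turn":[0,0,0],"claw":1}
    - {"linear":[0,0,0],"turn":[0,0,0],"claw":1}
    - {"linear":[0,0,0],"turn":[0,0,0],"claw":1}

```text
time: 35.8
position: [0.4698, 0.1158, 0.2082]
tool_rot: [-3.135, 0.202, -0.004]
ft_force: [0.2, 0.3, -6.0]
grip_width: 0.335
```

```bash
python3 p.py .4702 .116 .125 -.128
```

```text
pos [0.4698 0.1158 0.2082] psi -0.129 tilt 0.003 F [ 0.2  0.3 -6. ] grip 0.335 t 35.80
 turn units [-0.0075 -0.037  -0.0119]  shift, old axes [ 0.0045 -0.0079  2.7743]  shift, new axes [ 0.0117 -0.0093  2.7743]
```

>>> move_arm:
  deltas:
    - {"linear":[0,0,0.8],"turn":[0,0,0],"claw":1}
    - {"linear":[0,0,0.8],"turn":[0,0,0],"claw":1}
    - {"linear":[0,0,0.8],"turn":[0,0,0],"claw":1}
    - {"linear":[0,0,0.4],"turn":[0,0,0],"claw":1}
    - {"linear":[0,0,0.3],"turn":[0,0,0],"claw":1}
    - {"linear":[0,0,0.3],"turn":[0,0,0],"claw":1}
    - {"linear":[0,0,0.3],"turn":[0,0,0],"claw":1}
    - {"linear":[0,0,0.2],"turn":[0,0,0],"claw":1}
    - {"linear":[0,0,0],"turn":[0,0,0],"claw":1}

```text
time: 36.55
position: [0.4684, 0.1154, 0.0889]
tool_rot: [3.135, -0.202, -0.002]
ft_force: [-1.3, 0.4, -6.2]
grip_width: 0.333
```

>>> move_arm:
  deltas:
    - {"linear":[0,0,0.1],"turn":[0,0,0],"claw":1}
    - {"linear":[0,0,0.1],"turn":[0,0,0],"claw":1}
    - {"linear":[0,0,0],"turn":[0,0,0],"claw":1}

```text
time: 36.8
position: [0.4688, 0.1155, 0.0836]
tool_rot: [3.135, -0.202, -0.0]
ft_force: [-0.2, -0.0, -6.2]
grip_width: 0.336
```

```bash
python3 p.py .4702 .116 .08 -.128
```

```text
pos [0.4688 0.1155 0.0836] psi -0.129 tilt 0.000 F [-0.2 -0.  -6.2] grip 0.336 t 36.80
 turn units [ 0.0019  0.0003 -0.0118]  shift, old axes [ 0.0433 -0.0233  0.1198]  shift, new axes [ 0.0433 -0.0233  0.1198]
```

>>> move_arm:
  deltas:
    - {"linear":[0.04,0,0.06],"turn":[0,0,0],"claw":1}
    - {"linear":[0,0,0.06],"turn":[0,0,0],"claw":1}
    - {"linear":[0,0,0.03],"turn":[0,0,0],"claw":1}
    - {"linear":[0,0,0],"turn":[0,0,0],"claw":1}

```text
time: 37.13
position: [0.4708, 0.1155, 0.0799]
tool_rot: [3.135, -0.202, 0.002]
ft_force: [0.3, -0.2, -1.3]
grip_width: 0.337
```

Force dropped to −1.3 N, so the weight is standing on the floor. Release, lift, and return to the first weight.

>>> move_arm:
  deltas:
    - {"linear":[0,0,0.01],"turn":[0,0,0],"claw":1}
    - {"linear":[0,0,0],"turn":[0,0,0],"claw":0.5}
    - {"linear":[0,0,0],"turn":[0,0,0],"claw":0.4}
    - {"linear":[0,0,0],"turn":[0,0,0],"claw":0.4}
    - {"linear":[0,0,0],"turn":[0,0,0],"claw":0.4}
    - {"linear":[0,0,-0.5],"turn":[0,0,0],"claw":0.4}
    - {"linear":[0,0,-0.9],"turn":[0,0,0],"claw":0.4}
    - {"linear":[0,0,-0.9],"turn":[0,0,0],"claw":0.4}
    - {"linear":[0,0,-0.9],"turn":[0,0,0],"claw":0.4}
    - {"linear":[0,0,-0.9],"turn":[0,0,0],"claw":0.4}
    - {"linear":[0,0,-0.9],"turn":[0,0,0],"claw":0.4}
    - {"linear":[0,0,-0.9],"turn":[0,0,0],"claw":0.4}
    - {"linear":[0,0,0],"turn":[0,0,-0.8],"claw":0.3}
    - {"linear":[0,0,0],"turn":[0,0,-0.8],"claw":0.3}
    - {"linear":[0,0,0],"turn":[0,0,-0.72],"claw":0.3}
    - {"linear":[0,0,0],"turn":[0,0,0],"claw":0.3}

```text
time: 38.47
position: [0.47, 0.1154, 0.2561]
tool_rot: [3.141, 0.054, 0.001]
ft_force: [-0.3, -0.2, -0.1]
grip_width: 0.697
```

```bash
python3 - <<'E'
from h import *
import p;p.plan(.4711,-.3495,.25,.034)
t=cams.get_image("top");s=cams.get_image("scene")
o=np.zeros((600,800,3),np.uint8)
o[:280,400:800]=crop(t["image"],325,190,425,260,4)
o[290:590,400:800]=crop(s["image"],300,125,380,185,5)
o[:360,:390]=crop(s["image"],250,180,328,252,5)
cv2.imwrite("pics/l.png",o)
E
```

```text
pos [0.47   0.1154 0.2561] psi 0.034 tilt 0.000 F [-0.3 -0.2 -0.1] grip 0.697 t 38.47
 turn units [ 0.0041 -0.0053  0.0068]  shift, old axes [-0.4974 15.4883  0.2067]  shift, new axes [-0.4901 15.4885  0.2025]
```

View pics/l.png

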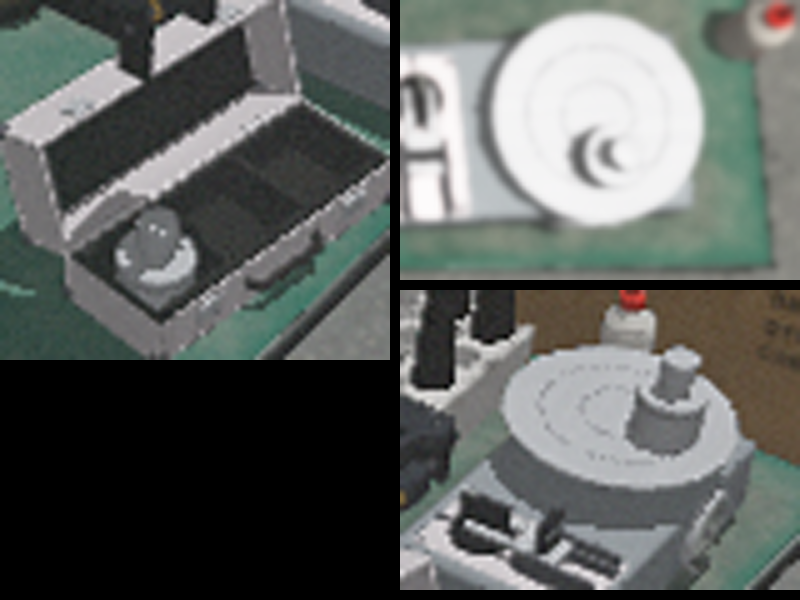

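One weight stands in the left compartment, at (155,260). The other is unchanged on the pan, at (672,400). Fetching it now.

>>> move_arm:
  deltas:
    - {"linear":[-0.03,0.5,0],"turn":[0,0,0],"claw":0.3}
    - {"linear":[-0.03,0.95,0],"turn":[0,0,0],"claw":0.3}
    - {"linear":[-0.03,0.95,0],"turn":[0,0,0],"claw":0.3}
    - {"linear":[-0.03,0.95,0],"turn":[0,0,0],"claw":0.3}
    - {"linear":[-0.03,0.95,0],"turn":[0,0,0],"claw":0.3}
    - {"linear":[-0.03,0.95,0],"turn":[0,0,0],"claw":0.3}
    - {"linear":[-0.03,0.95,0],"turn":[0,0,0],"claw":0.3}
    - {"linear":[-0.03,0.95,0],"turn":[0,0,0],"claw":0.3}
    - {"linear":[-0.03,0.95,0],"turn":[0,0,0],"claw":0.3}
    - {"linear":[-0.03,0.95,0],"turn":[0,0,0],"claw":0.3}
    - {"linear":[-0.03,0.95,0],"turn":[0,0,0],"claw":0.3}
    - {"linear":[-0.03,0.95,0],"turn":[0,0,0],"claw":0.3}
    - {"linear":[-0.03,0.95,0],"turn":[0,0,0],"claw":0.3}
    - {"linear":[-0.03,0.95,0],"turn":[0,0,0],"claw":0.3}
    - {"linear":[-0.03,0.95,0],"turn":[0,0,0],"claw":0.3}
    - {"linear":[-0.03,0.95,0],"turn":[0,0,0],"claw":0.3}
    - {"linear":[-0.02,0.7,0],"turn":[0,0,0],"claw":0.3}
    - {"linear":[0,0,0],"turn":[0,0,0],"claw":0.3}
    - {"linear":[0,0,0],"turn":[0,0,0],"claw":0.3}
    - {"linear":[0,0,0],"turn":[0,0,0],"claw":0.3}

```text
time: 40.23
position: [0.4707, -0.3472, 0.2556]
tool_rot: [-3.14, -0.053, 0.0]
ft_force: [-0.3, 0.5, 0.3]
grip_width: 0.695
```

```bash
python3 p.py .4711 -.3495 .191 .034
```

```text
pos [ 0.4707 -0.3472  0.2556] psi 0.034 tilt 0.001 F [-0.3  0.5  0.3] grip 0.695 t 40.23
 turn units [-0.0196  0.0035 -0.0055]  shift, old axes [0.0108 0.0811 2.1518]  shift, new axes [0.0102 0.0782 2.1519]
```

>>> move_arm:
  deltas:
    - {"linear":[0,0.06,0.6],"turn":[0,0,0],"claw":0.3}
    - {"linear":[0,0,0.7],"turn":[0,0,0],"claw":0.3}
    - {"linear":[0,0,0.5],"turn":[0,0,0],"claw":0.3}
    - {"linear":[0,0,0.35],"turn":[0,0,0],"claw":0.3}
    - {"linear":[0,0,0],"turn":[0,0,0],"claw":0.5}
    - {"linear":[0,0,0],"turn":[0,0,0],"claw":1}
    - {"linear":[0,0,0],"turn":[0,0,0],"claw":1}
    - {"linear":[0,0,0],"turn":[0,0,0],"claw":1}
    - {"linear":[0,0,0],"turn":[0,0,0],"claw":1}
    - {"linear":[0,0,0],"turn":[0,0,0],"claw":1}
    - {"linear":[0,0,0],"turn":[0,0,0],"claw":1}
    - {"linear":[0,0,-0.15],"turn":[0,0,0],"claw":1}
    - {"linear":[0,0,-0.3],"turn":[0,0,0],"claw":1}
    - {"linear":[0,0,-0.7],"turn":[0,0,0],"claw":1}
    - {"linear":[0,0,-0.9],"turn":[0,0,0],"claw":1}
    - {"linear":[0,0,-0.7],"turn":[0,0,0],"claw":1}
    - {"linear":[0,0,0],"turn":[0,0,0],"claw":1}

```text
time: 41.65
position: [0.472, -0.3514, 0.2788]
tool_rot: [3.136, 0.052, 0.009]
ft_force: [1.6, -0.1, -4.5]
grip_width: 0.338
```

```bash
python3 p.py .4502 -.0388 .27 .034
```

```text
pos [ 0.472  -0.3514  0.2788] psi 0.033 tilt 0.007 F [ 1.6 -0.1 -4.5] grip 0.338 t 41.65
 turn units [ 0.0706 -0.0782 -0.015 ]  shift, old axes [ -0.3852 -10.439    0.2384]  shift, new axes [ -0.3728 -10.4381   0.2919]
```

>>> move_arm:
  deltas:
    - {"linear":[-0.03,-0.5,0],"turn":[0,0,0],"claw":1}
    - {"linear":[-0.03,-0.9,0],"turn":[0,0,0],"claw":1}
    - {"linear":[-0.03,-0.9,0],"turn":[0,0,0],"claw":1}
    - {"linear":[-0.03,-0.9,0],"turn":[0,0,0],"claw":1}
    - {"linear":[-0.03,-0.9,0],"turn":[0,0,0],"claw":1}
    - {"linear":[-0.03,-0.9,0],"turn":[0,0,0],"claw":1}
    - {"linear":[-0.03,-0.9,0],"turn":[0,0,0],"claw":1}
    - {"linear":[-0.03,-0.9,0],"turn":[0,0,0],"claw":1}
    - {"linear":[-0.03,-0.9,0],"turn":[0,0,0],"claw":1}
    - {"linear":[-0.03,-0.9,0],"turn":[0,0,0],"claw":1}
    - {"linear":[-0.03,-0.9,0],"turn":[0,0,0],"claw":1}
    - {"linear":[-0.03,-0.9,0],"turn":[0,0,0],"claw":1}
    - {"linear":[0,0,0],"turn":[0,0,0.8],"claw":1}
    - {"linear":[0,0,0],"turn":[0,0,0.8],"claw":1}
    - {"linear":[0,0,0],"turn":[0,0,0.72],"claw":1}
    - {"linear":[0,0,0.8],"turn":[0,0,0],"claw":1}
    - {"linear":[0,0,0.8],"turn":[0,0,0],"claw":1}
    - {"linear":[0,0,0],"turn":[0,0,0],"claw":1}
    - {"linear":[0,0,0],"turn":[0,0,0],"claw":1}
    - {"linear":[0,0,0],"turn":[0,0,0],"claw":1}

```text
time: 43.32
position: [0.4492, -0.0386, 0.2262]
tool_rot: [3.135, -0.202, -0.0]
ft_force: [0.2, -0.0, -4.4]
grip_width: 0.333
```

```bash
python3 p.py .4502 -.0388 .078 -.128
```

```text
pos [ 0.4492 -0.0386  0.2262] psi -0.129 tilt 0.000 F [ 0.2 -0.  -4.4] grip 0.333 t 43.32
 turn units [ 0.0003  0.0024 -0.0085]  shift, old axes [0.0337 0.0032 4.939 ]  shift, new axes [0.0329 0.0033 4.939 ]
```

>>> move_arm:
  deltas:
    - {"linear":[0.03,0,0.7],"turn":[0,0,0],"claw":1}
    - {"linear":[0,0,0.8],"turn":[0,0,0],"claw":1}
    - {"linear":[0,0,0.8],"turn":[0,0,0],"claw":1}
    - {"linear":[0,0,0.7],"turn":[0,0,0],"claw":1}
    - {"linear":[0,0,0.4],"turn":[0,0,0],"claw":1}
    - {"linear":[0,0,0.4],"turn":[0,0,0],"claw":1}
    - {"linear":[0,0,0.3],"turn":[0,0,0],"claw":1}
    - {"linear":[0,0,0.3],"turn":[0,0,0],"claw":1}
    - {"linear":[0,0,0.2],"turn":[0,0,0],"claw":1}
    - {"linear":[0,0,0],"turn":[0,0,0],"claw":1}
    - {"linear":[0,0,0],"turn":[0,0,0],"claw":1}

```text
time: 44.23
position: [0.4504, -0.0388, 0.0882]
tool_rot: [3.135, -0.202, 0.0]
ft_force: [-0.0, 0.3, -5.2]
grip_width: 0.336
```

>>> move_arm:
  deltas:
    - {"linear":[0,0,0.08],"turn":[0,0,0],"claw":1}
    - {"linear":[0,0,0.08],"turn":[0,0,0],"claw":1}
    - {"linear":[0,0,0.05],"turn":[0,0,0],"claw":1}
    - {"linear":[0,0,0],"turn":[0,0,0],"claw":1}

```text
time: 44.57
position: [0.45, -0.0389, 0.0815]
tool_rot: [3.135, -0.202, -0.0]
ft_force: [-0.2, -0.6, -6.3]
grip_width: 0.337
```

>>> move_arm:
  deltas:
    - {"linear":[0,0,0.06],"turn":[0,0,0],"claw":1}
    - {"linear":[0,0,0.05],"turn":[0,0,0],"claw":1}
    - {"linear":[0,0,0],"turn":[0,0,0],"claw":1}
    - {"linear":[0,0,0],"turn":[0,0,0],"claw":1}

```text
time: 44.9
position: [0.451, -0.0389, 0.079]
tool_rot: [3.135, -0.202, 0.002]
ft_force: [0.3, -0.1, -0.7]
grip_width: 0.338
```

Landed. Release, lift, and go behind the lid.

>>> move_arm:
  deltas:
    - {"linear":[0,0,0.01],"turn":[0,0,0],"claw":1}
    - {"linear":[0,0,0],"turn":[0,0,0],"claw":0.5}
    - {"linear":[0,0,0],"turn":[0,0,0],"claw":0.4}
    - {"linear":[0,0,0],"turn":[0,0,0],"claw":0.4}
    - {"linear":[0,0,0],"turn":[0,0,0],"claw":0.4}
    - {"linear":[0,0,-0.5],"turn":[0,0,0],"claw":0.4}
    - {"linear":[0,0,-0.9],"turn":[0,0,0],"claw":0.4}
    - {"linear":[0,0,-0.9],"turn":[0,0,0],"claw":0.4}
    - {"linear":[0,0,-0.9],"turn":[0,0,0],"claw":0.4}
    - {"linear":[0,0,-0.9],"turn":[0,0,0],"claw":0.4}
    - {"linear":[0,0,-0.9],"turn":[0,0,0],"claw":0.4}
    - {"linear":[0,0,-0.9],"turn":[0,0,0],"claw":1}
    - {"linear":[0,0,0],"turn":[0,0,0],"claw":1}

```text
time: 45.98
position: [0.4529, -0.0389, 0.2604]
tool_rot: [3.133, -0.202, 0.014]
ft_force: [0.5, 0.5, -0.2]
grip_width: 0.518
```

```bash
python3 p.py .6117 .0189 .26 -.128; python3 - <<'E'
from h import *
s=cams.get_image("scene")
o=np.zeros((450,800,3),np.uint8);o[:432,:468]=crop(s["image"],250,180,328,252,6);t=cams.get_image("top");o[:432,475:800]=cv2.resize(crop(t["image"],225,140,310,255,4),(325,432));cv2.imwrite("pics/m.png",o)
E
```

```text
pos [ 0.4529 -0.0389  0.2604] psi -0.129 tilt 0.009 F [ 0.5  0.5 -0.2] grip 0.518 t 45.98
 turn units [ 0.0192 -0.1275 -0.0106]  shift, old axes [ 5.0015 -2.5916  0.053 ]  shift, new axes [ 5.0037 -2.5878  0.012 ]
```

View pics/m.png

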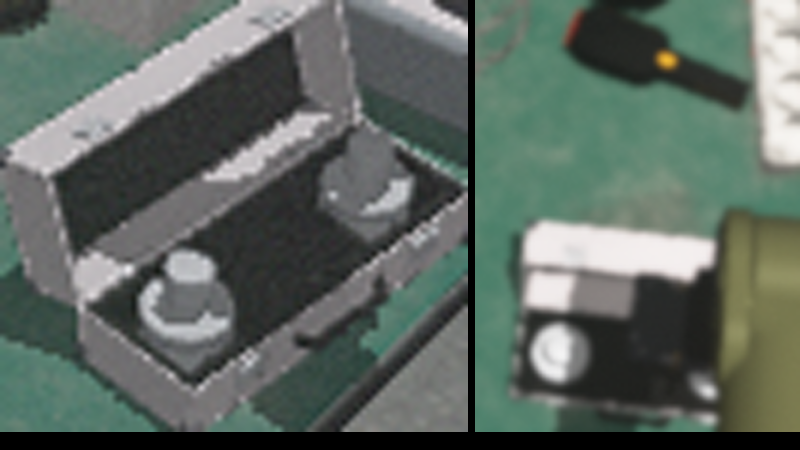

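Both weights stand in the outer compartments, at (185,310) and (365,185), and there is free room behind the lid. Moving behind it now.

>>> move_arm:
  deltas:
    - {"linear":[0.4,-0.4,0],"turn":[0,0,0],"claw":1}
    - {"linear":[0.8,-0.44,0],"turn":[0,0,0],"claw":1}
    - {"linear":[0.8,-0.44,0],"turn":[0,0,0],"claw":1}
    - {"linear":[0.8,-0.44,0],"turn":[0,0,0],"claw":1}
    - {"linear":[0.8,-0.44,0],"turn":[0,0,0],"claw":1}
    - {"linear":[0.8,-0.44,0],"turn":[0,0,0],"claw":1}
    - {"linear":[0.6,0,0],"turn":[0,0,0],"claw":1}
    - {"linear":[0,0,0],"turn":[0,0,0],"claw":1}
    - {"linear":[0,0,0.8],"turn":[0,0,0],"claw":1}
    - {"linear":[0,0,0.8],"turn":[0,0,0],"claw":1}
    - {"linear":[0,0,0.8],"turn":[0,0,0],"claw":1}
    - {"linear":[0,0,0],"turn":[0,0,0],"claw":1}
    - {"linear":[0,0,0],"turn":[0,0,0],"claw":1}

```text
time: 47.17
position: [0.607, 0.0189, 0.1811]
tool_rot: [3.135, -0.202, -0.008]
ft_force: [0.8, 0.2, 0.6]
grip_width: 0.006
```

```bash
python3 p.py .6117 .0189 .112 -.128
```

```text
pos [0.607  0.0189 0.1811] psi -0.129 tilt 0.005 F [0.8 0.2 0.6] grip 0.006 t 47.17
 turn units [ 0.0112  0.0683 -0.0111]  shift, old axes [ 0.167  -0.0228  2.304 ]  shift, new axes [ 0.156  -0.0209  2.3048]
```

>>> move_arm:
  deltas:
    - {"linear":[0.12,0,0],"turn":[0,0,0],"claw":1}
    - {"linear":[0,0,0.6],"turn":[0,0,0],"claw":1}
    - {"linear":[0,0,0.6],"turn":[0,0,0],"claw":1}
    - {"linear":[0,0,0.6],"turn":[0,0,0],"claw":1}
    - {"linear":[0,0,0.5],"turn":[0,0,0],"claw":1}
    - {"linear":[0,0,0],"turn":[0,0,0],"claw":1}
    - {"linear":[0,0,0],"turn":[0,0,0],"claw":1}

```text
time: 47.75
position: [0.6131, 0.0188, 0.1151]
tool_rot: [-3.135, 0.202, -0.001]
ft_force: [0.2, 0.0, -0.2]
grip_width: 0.003
```

>>> move_arm:
  deltas:
    - {"linear":[-0.28,0,-0.14],"turn":[0,0,0],"claw":1}
    - {"linear":[-0.28,0,-0.14],"turn":[0,0,0],"claw":1}
    - {"linear":[-0.28,0,-0.14],"turn":[0,0,0],"claw":1}
    - {"linear":[-0.28,0,-0.14],"turn":[0,0,0],"claw":1}
    - {"linear":[0,0,0],"turn":[0,0,0],"claw":1}

```text
time: 48.17
position: [0.5805, 0.0234, 0.1342]
tool_rot: [3.134, -0.201, 0.011]
ft_force: [2.8, -0.1, 1.4]
grip_width: 0.007
```

>>> move_arm:
  deltas:
    - {"linear":[-0.28,0,-0.14],"turn":[0,0,0],"claw":1}
    - {"linear":[-0.28,0,-0.14],"turn":[0,0,0],"claw":1}
    - {"linear":[-0.32,0,-0.13],"turn":[0,0,0],"claw":1}
    - {"linear":[-0.32,0,-0.13],"turn":[0,0,0],"claw":1}
    - {"linear":[-0.32,0,-0.13],"turn":[0,0,0],"claw":1}
    - {"linear":[0,0,0],"turn":[0,0,0],"claw":1}

```text
time: 48.67
position: [0.5334, 0.0291, 0.1524]
tool_rot: [3.134, -0.201, 0.003]
ft_force: [1.1, -0.9, 1.7]
grip_width: 0.001
```

```bash
python3 p.py .5329 .0291 .1486 -.128
```

```text
pos [0.5334 0.0291 0.1524] psi -0.128 tilt 0.002 F [ 1.1 -0.9  1.7] grip 0.001 t 48.67
 turn units [ 0.0189 -0.0247 -0.0055]  shift, old axes [-0.0159  0.003   0.1255]  shift, new axes [-0.0157  0.0031  0.1255]
```

>>> move_arm:
  deltas:
    - {"linear":[-0.34,0,0.03],"turn":[0,0,0],"claw":1}
    - {"linear":[-0.34,0,0.03],"turn":[0,0,0],"claw":1}
    - {"linear":[-0.34,0,0.03],"turn":[0,0,0],"claw":1}
    - {"linear":[-0.33,0,0.11],"turn":[0,0,0],"claw":1}
    - {"linear":[-0.33,0,0.11],"turn":[0,0,0],"claw":1}
    - {"linear":[-0.33,0,0.11],"turn":[0,0,0],"claw":1}
    - {"linear":[0,0,0],"turn":[0,0,0],"claw":1}

```text
time: 49.25
position: [0.4711, 0.0369, 0.137]
tool_rot: [3.134, -0.201, -0.006]
ft_force: [0.6, -0.1, -0.2]
grip_width: 0.005
```

>>> move_arm:
  deltas:
    - {"linear":[-0.21,0,0.15],"turn":[0,0,0],"claw":1}
    - {"linear":[-0.21,0,0.15],"turn":[0,0,0],"claw":1}
    - {"linear":[-0.21,0,0.15],"turn":[0,0,0],"claw":1}
    - {"linear":[0,0,0],"turn":[0,0,0],"claw":1}

```text
time: 49.58
position: [0.4534, 0.0392, 0.1233]
tool_rot: [3.135, -0.202, -0.005]
ft_force: [0.2, -0.2, -0.1]
grip_width: 0.002
```

```bash
python3 p.py .4401 .0410 .108 -.128
```

```text
pos [0.4534 0.0392 0.1233] psi -0.128 tilt 0.003 F [ 0.2 -0.2 -0.1] grip 0.002 t 49.58
 turn units [ 0.0081  0.0436 -0.007 ]  shift, old axes [-0.4443 -0.002   0.5113]  shift, new axes [-0.4458 -0.0019  0.51  ]
```

>>> move_arm:
  deltas:
    - {"linear":[-0.13,0,0.16],"turn":[0,0,0],"claw":1}
    - {"linear":[-0.13,0,0.16],"turn":[0,0,0],"claw":1}
    - {"linear":[-0.1,0,0.12],"turn":[0,0,0],"claw":1}
    - {"linear":[0,0,0.05],"turn":[0,0,0],"claw":1}
    - {"linear":[0,0,0],"turn":[0,0,0],"claw":1}
    - {"linear":[0,0,0],"turn":[0,0,0],"claw":1}

```text
time: 50.08
position: [0.4448, 0.0406, 0.1098]
tool_rot: [-3.135, 0.202, -0.0]
ft_force: [-0.2, 0.6, -0.5]
grip_width: 0.003
```

>>> move_arm:
  deltas:
    - {"linear":[0,0,0.06],"turn":[0,0,0],"claw":1}
    - {"linear":[0,0,0.06],"turn":[0,0,0],"claw":1}
    - {"linear":[0,0,0.03],"turn":[0,0,0],"claw":1}
    - {"linear":[0,0,0],"turn":[0,0,0],"claw":1}

```text
time: 50.42
position: [0.4452, 0.0406, 0.1091]
tool_rot: [3.133, -0.202, -0.001]
ft_force: [-12.3, -1.1, 32.1]
grip_width: 0.006
```

The tips meet the lid at z = 0.087 m, its shut height. Backing off to check.

>>> move_arm:
  deltas:
    - {"linear":[0,0,-0.3],"turn":[0,0,0],"claw":1}
    - {"linear":[0,0,-0.8],"turn":[0,0,0],"claw":1}
    - {"linear":[0,0,-0.9],"turn":[0,0,0],"claw":1}
    - {"linear":[0,0,-0.9],"turn":[0,0,0],"claw":1}
    - {"linear":[0,0,-0.9],"turn":[0,0,0],"claw":1}
    - {"linear":[0.3,-0.9,0],"turn":[0,0,0],"claw":1}
    - {"linear":[0.3,-0.9,0],"turn":[0,0,0],"claw":1}
    - {"linear":[0.3,-0.9,0],"turn":[0,0,0],"claw":1}
    - {"linear":[0.3,-0.9,0],"turn":[0,0,0],"claw":1}
    - {"linear":[0,-0.9,0],"turn":[0,0,0],"claw":1}
    - {"linear":[0,-0.9,0],"turn":[0,0,0],"claw":1}
    - {"linear":[0,-0.9,0],"turn":[0,0,0],"claw":1}
    - {"linear":[0,-0.9,0],"turn":[0,0,0],"claw":1}
    - {"linear":[0,-0.9,0],"turn":[0,0,0],"claw":1}
    - {"linear":[0,0,0],"turn":[0,0,0],"claw":1}
    - {"linear":[0,0,0],"turn":[0,0,0],"claw":1}

```text
time: 51.75
position: [0.511, 0.2788, 0.2191]
tool_rot: [-3.134, 0.197, 0.002]
ft_force: [0.1, -0.5, 0.1]
grip_width: 0.008
```

```bash
python3 - <<'E'
from h import *
s=cams.get_image("scene");t=cams.get_image("top")
o=np.zeros((600,800,3),np.uint8);o[:390,:520]=crop(s["image"],250,125,380,255,4)[:390];o[400:600,:800]=cv2.resize(crop(t["image"],110,185,420,262,3),(800,200));o[:200,530:800]=crop(s["image"],300,165,354,205,5)
cv2.imwrite("pics/n.png",o)
import p;p.plan(.5,.3,.24,-.128)
E
```

```text
pos [0.5119 0.2759 0.2191] psi -0.130 tilt 0.001 F [ 0.3 -0.4 -0.3] grip 0.007 t 51.85
 turn units [ 0.0143  0.0047 -0.0225]  shift, old axes [-0.4971 -0.7452 -0.6968]  shift, new axes [-0.4957 -0.7467 -0.6963]
```

View pics/n.png

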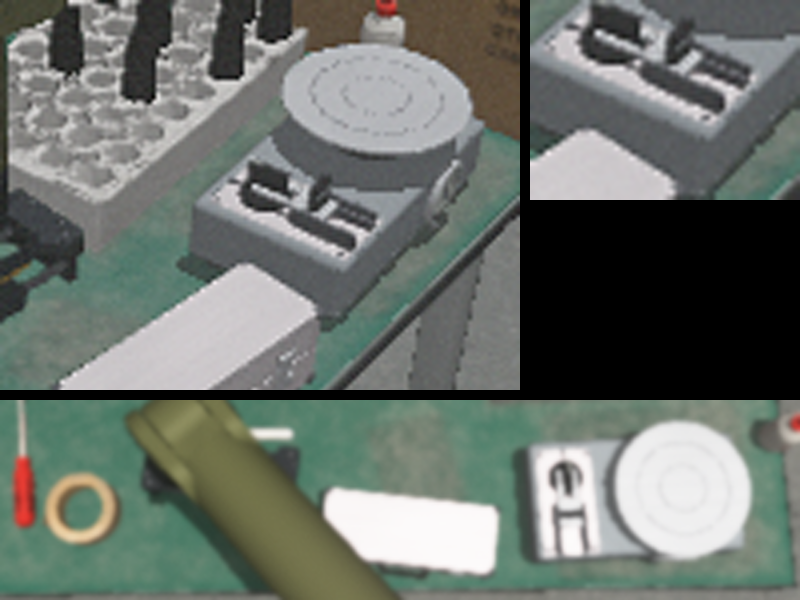

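The lid is shut, the pan is empty, the lock is home over the blade, and the bystanders look undisturbed. Handing in.

```bash
python3 -c "
from bench import ctrl
print(ctrl.close_job())"
```

```text
the job is handed in; nothing more can be done
None
```

I finished the start-of-shift check and handed the job in at about 52 s of the 210 s. No verdict was reported.

- **Zero and lock:** I turned the knob about 1.0 rad to its mark and slid the lock in until it met its stop (20 N). The last picture shows the fork over the blade.
- **Weighing:** The two weights present stood about 37 mm either side of the pan's middle and rested released for about 3 s.
- **Putting away:** Both weights stand in the outer compartments of the case. The lid is shut: the fingertips met its top at 87 mm, its height when shut.
- **Last picture:** The pan is empty, the tape roll and marker looked undisturbed, and the robot touches nothing. The scanner was last seen before I moved behind the lid.

**Checks that disagreed or were weak:**
- Camera estimates of where the weights stood on the pan differed from the arm's positions by 4 to 8 mm. That would tilt the pan only about 0.01 rad. I judged it level from the picture and did not measure the tilt.
- Gripping the knob pushed the tool about 4 mm off its commanded position, with up to about 20 N of force, but the knob still turned fully.
- The last press on the lid reached 32 N, near the 40 N limit.

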